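# Unlock the folding lid stay and lower the chest lid

### The arm

A 6-joint arm with a two-finger parallel gripper is mounted at the origin on a cart in front of the work surface, level with it; the furniture and walls round the work are solid. World frame = base frame: x ahead of the robot, y to its left, z up, the work surface at z = 0. Lengths are in m, angles in rad, forces in N, time in s.
With the tool pointing down it reaches from about 0.35 to 0.975 m from the base axis. Payload 4.9 kg.
Tool frame: the origin (TCP) lies on the centre line of the jaws, within the pads' length; the fingertips stand 11 mm ahead of it and the grasp point (between the pads) lies 8 mm behind it; z points along the fingers, y is the direction in which the jaws open and shut (so a half turn about z gives the same grasp; the last joint's range is limited). The gripper opens to 85 mm and grips with 20 to 120 N. Pads are 22 mm wide; open, the fingers measure 114 mm over their backs; the gripper's body (76 mm by 85 mm) begins 54 mm behind the grasp point. The pads swing forward as they close: fully open they stand 13 mm farther back than shut.
Start: joints at [1.196, 0.053, 1.613, -0, 1.476, -0.119], TCP at [0.158, 0.605, 0.242] pointing down, gripper open.
Joint ranges: [-3.01, 3.01], [-1.01, 2.22], [0.06, 2.58], [-1.02, 4.17], [0.09, 2.62], [-3.14, 3.14]. Speed limits (rad/s): [2.57, 2.57, 3.14, 3.14, 3.14, 3.14].

### API

Orientations are given as a rotation vector (axis times angle).
In Python, from station import ctrl gives the robot as it stands.
- The arm moves only by the tool send_rows, never from a script. Its argument "series" is a list of rows, each an object of numbers: "tx", "ty", "tz": the shift along the tool's x, y, z in cm; "wx", "wy", "wz": the turn, a rotation vector about the tool's x, y, z in rad; "jaw": the closure, from 0 (fully open) to 1 (shut). In form: [{"tx": .., "ty": .., "tz": .., "wx": .., "wy": .., "wz": .., "jaw": ..}, ...]. A call has 1 to 5 rows; each row shifts and turns the pose as measured when the row begins, along the tool's axes as they then stand; what a row does not reach is not made up. A row lasts 1/8 s, in which the tool goes at most 62.5 mm and 10.7 degrees, less where a joint would pass 70% of its speed; a pose out of reach is approached as far as the arm can. A call is refused whole if a number of a shift passes 6.25 or a number of a turn 0.188, either way. A call with a gripper value outside its range is refused whole. The fingers move at their own pace and stop on an object; "squeeze" is the grip in N (left out, the last holds). Time passes only in rows, so rows that do not move let the fingers close. It gives the time, the measured TCP pose, the force and the opening at its end, in the units of the state.
- ctrl.get_obs(): the state, without advancing time (a new reading comes with each control period).
- ctrl.get_image(name): name is "scene" or "top" or "wrist"; returns the picture (384x512x3 uint8, red, green, blue); there is no depth.
- ctrl.camera_info(name): a dict with "mtx" (3x3 intrinsics, pixels), "R" (3x3) and "t" (3): a world point X has camera coordinates R X + t. Camera axes: x right, y down, z forward; pixel columns grow to the right and rows downward; lengths in m; the calibration is good to about 2 mm. The wrist camera is an equidistant fisheye: a pixel r from the principal point sees the ray r / f radians off the axis. A picture is of the moment at which its call begins: read the wrist's pose just before it. camera_info takes no time and is no camera call; for the wrist camera it gives the pose at the moment of the call.
- ctrl.finish_job(): hands the job in, once; it reports no verdict.
The state is a dict: "t": time; "q": joint angles; "dq": joint speeds; "effort": joint torques, N m; "tool_pos": TCP position; "tool_rot": TCP orientation; "contact_force": force on the tool from outside, world axes, zero at the start; "wrist_torque": the same for the moment, N m; "opening": finger opening in m.
Only numpy, scipy, OpenCV 4.12 (cv2) and the standard library are available. Lean on these libraries where they do the work, as an engineer would, in place of code of your own. Each camera call takes 0.05 s, during which the arm holds its last target.

### The job

Shut the plywood chest so that no chips get in. With a fingertip hooked on the red plastic pull of the folding lid stay, not pinching or forcing it, lift the knee clearly past centre but no farther, so that the stay is unlocked while the lid still stands up; then take the lid by its bow handle, lower it in hand and lay it fully shut. Never let the lid come down out of your hand, and leave the things round the chest alone.

Things in the scene. Friction and masses are not known exactly. Their poses are not given: they have to be found in the camera images.
- chest: Plywood chest, fixed, 180 deep x 260 wide x 80 mm high, walls 10, lid open. Origin: centre of its underside; x points from front to hinge side, y along the hinge, z up. Hinge axis along y at x +90, z +81 mm; lid 180 x 260 x 12 mm. Tray floor at z 14, blocks in it up to z 40. A steel folding stay stands inside the -y wall (links at y -114 to -107).
- handle (a point): Centre of the steel bow handle on the lid's free edge: a round bar 10 mm thick, 94 mm straight along the chest's y, its axis 34 mm clear of the edge, 214 mm from the hinge axis along the lid and 6 mm outward of the lid's underside plane. Moves with the lid: on top while it is open, in front of the chest when shut (chest x -124, z 87 mm).
- lid (a joint): Opening angle of the lid about its hinge, rad: 0 shut, locked open at 1.48 at the start. The lid weighs 0.5 to 0.8 kg. Once unlocked, friction still holds it where it stands, but below about 1.2 it falls if not held. Unlocking as far as needed tips it only to about 1.42; below 1.36 it must be in hand, and closing faster than 1.5 rad/s counts as dropped.
- stay_knee (a joint): Bend at the stay's knee between its two links, rad: -0.20 locked on its stop, 0 straight (dead centre), 2.8 folded with the lid shut. Its friction resists with 6 to 12 N at the pull. Clearly past centre is 0.35 or more, where it stays when let go; 0.65 is too far (lid at 1.36 and soon falling). It folds up and towards the chest's front; while locked the lid cannot be lowered.
- glue_bottle: White squeeze bottle with a red nozzle, 62 x 60 x 205 mm, loose, upright on the right of the chest (-y side). Origin: centre of its underside. Leave it alone (20 mm at most).
- tea_mug: White tea mug, 92 x 126 x 95 mm with its handle, loose, on the left of the chest (+y side). Origin: centre of its underside. Leave it alone (20 mm at most).
- oil_can: Small red oil can with a thin spout, 62 x 129 x 152 mm, loose, on the left of the chest (+y side), nearer the robot than the mug. Origin: at its underside. Leave it alone (20 mm at most).
- stay_pivot (a point): Axis (along y) of the stay's lower pivot, at chest x 4, z 46 mm, shown at y -80, mid-length of the pull. The lower link, 68 mm to the knee, leans 0.59 rad from upright to the hinge side when locked. The pull, a pin 10 mm thick (y -104 to -56), is clamped 45 mm up it in a cross slot, up to 18 mm to either side of the link (not measured). Over 18 N on it, squeeze included, cracks it.

How it is judged:
On the way, in this order (a step that is already met when the one before it is completed fails the run):
1. the knee is lifted past centre by a fingertip on the pull, while the lid still stands up (value of joint stay_knee above 0.35 rad and value of joint lid above 1.36 rad and contact force between the fingers and stay_pull_c0 above 0.2 N), for 0.1 s.
2. the lid is on its way down, held by its handle (value of joint lid between 0.1 and 0.8 rad and distance between the grasp point and handle below 0.05 m and contact force between the fingers and chest above 0.5 N), for 0.2 s.
At the end, for the whole second after the job is handed in: The lid lies fully shut (within 0.02 rad, about 4 mm at the handle) with the stay folded up inside the chest (value of joint lid below 0.02 rad and value of joint stay_knee above 2.5 rad); the robot touches nothing.
It fails at once if the finger pull is pressed or pinched with more than 18 N (contact force between anything else and stay_pull_c0 above 18 N).
It fails at once if the lid comes down (below 1.36 rad) while the hand is not at its handle (value of joint lid between 0.05 and 1.36 rad and distance between the grasp point and handle above 0.08 m).
It fails at once if the lid swings shut faster than 1.5 rad/s (velocity of joint lid below -1.5 rad/s).
It fails at once if a thing beside the chest is moved by more than 20 mm (distance of any of glue_bottle, tea_mug, oil_can from where it was at the start of the episode above 0.02 m).
It also fails if it takes over 70 s, if anything falls off the work surface, if the arm or the gripper's body presses on something with over 40 N, if the wrist force passes 120 N, or if a joint passes its speed limit or range.

## Working session

There is one attempt and no reset: what is moved stays moved. The work goes in short steps, Python scripts to look and compute and a tool call to move; the robot and the scene stay as the last step left them, time stands still between calls to the robot, and variables do not carry over. Pictures are saved under pics/ and viewed, and the job is handed in when it is done.

Besides the shell and the picture viewer there is one more tool, called after "Call:" as name(argument=value, ...) on one line, values as JSON. send_rows: Moves the arm, as the interface text tells. Its arguments: {"type":"object","properties":{"series":{"type":"array"},"squeeze":{"type":"number"}},"required":["series"]}

```bash
ls; mkdir -p pics; python3 - <<'E'
from station import ctrl
import cv2
o=ctrl.get_obs(); print(o)
for n in ["scene","top","wrist"]:
    print(n,ctrl.camera_info(n))
    im=ctrl.get_image(n); cv2.imwrite(f"pics/{n}0.png",im[:,:,::-1])
E
```

```text
pics
{'t': 0.0, 'q': array([ 1.19599210e+00,  5.33362124e-02,  1.61427995e+00,  3.13994624e-06,
        1.47599512e+00, -1.18990398e-01]), 'dq': array([ 0.00070027,  0.00049434,  0.00015461,  0.00084938, -0.00144092,
        0.00045424]), 'effort': array([-1.01253336e-03, -3.93684840e+01, -3.70175064e+01, -1.62149977e-04,
        6.94793242e-03,  7.90048603e-06]), 'tool_pos': array([0.15791974, 0.60410682, 0.24108419]), 'tool_rot': array([-4.00673606e-01, -3.11543529e+00,  3.07300587e-03]), 'contact_force': array([-0.06084469, -0.2263425 , -0.13628978]), 'wrist_torque': array([ 0.03064365,  0.01056614, -0.00856701]), 'opening': 0.0853843497373047}
scene {'mtx': array([[460.53777684,   0.        , 249.51721999],
       [  0.        , 460.53777684, 191.47995739],
       [  0.        ,   0.        ,   1.        ]]), 'R': array([[ 0.71596859, -0.69794854, -0.01602546],
       [-0.27903221, -0.26504406, -0.92298032],
       [ 0.63994531,  0.66529654, -0.38451335]]), 't': array([-0.36366122,  0.34857549,  0.84113686])}
top {'mtx': array([[410.86244857,   0.        , 257.11128101],
       [  0.        , 410.86244857, 187.48425211],
       [  0.        ,   0.        ,   1.        ]]), 'R': array([[-0.01743619, -0.99982795,  0.00632843],
       [-0.98763045,  0.01623635, -0.15595664],
       [ 0.15582706, -0.00896944, -0.98774363]]), 't': array([0.02631984, 0.53858928, 1.13616415])}
wrist {'mtx': array([[297.31863964,   0.        , 255.92261472],
       [  0.        , 297.31863964, 192.47667026],
       [  0.        ,   0.        ,   1.        ]]), 'R': array([[ 2.52229452e-01,  9.67667126e-01, -7.98361678e-04],
       [ 9.19808285e-01, -2.39498281e-01,  3.10794614e-01],
       [ 3.00554525e-01, -7.91258951e-02, -9.50476759e-01]]), 't': array([-0.62489379, -0.04150498,  0.3799888 ])}
```

View pics/scene0.png

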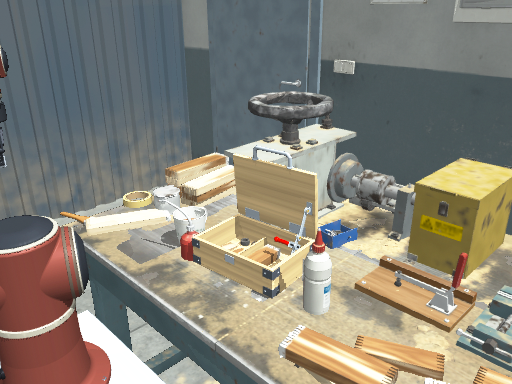

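View pics/top0.png

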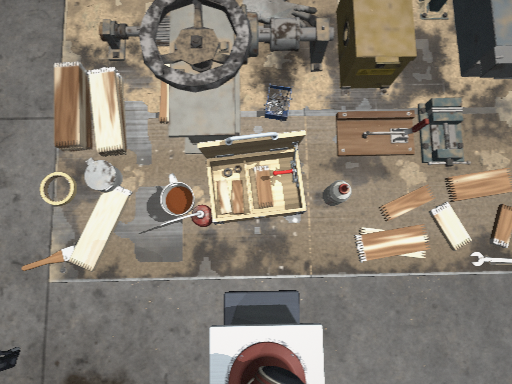

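View pics/wrist0.png

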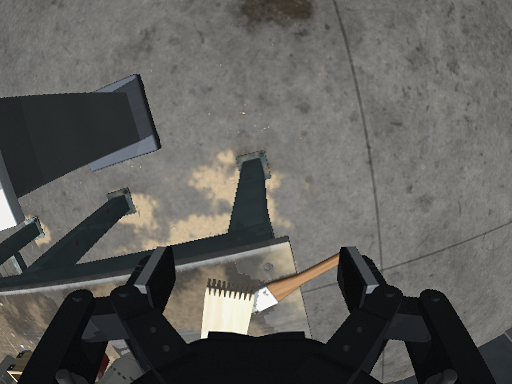

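```bash
python3 - <<'E'
import cv2
a=cv2.imread("pics/scene0.png")[140:320,170:340]; cv2.imwrite("pics/s1.png",cv2.resize(a,None,fx=3.3,fy=3.3,interpolation=cv2.INTER_CUBIC))
a=cv2.imread("pics/top0.png")[120:235,150:360]; cv2.imwrite("pics/t1.png",cv2.resize(a,None,fx=3.8,fy=3.8,interpolation=cv2.INTER_CUBIC))
E
```

```text
(no output)
```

View pics/s1.png

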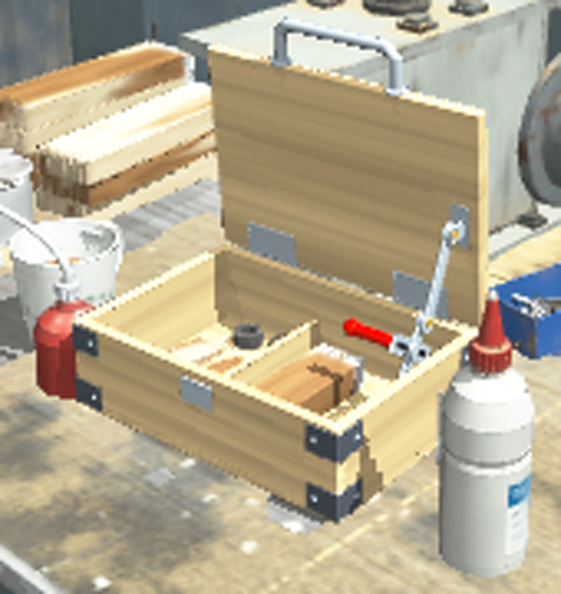

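View pics/t1.png

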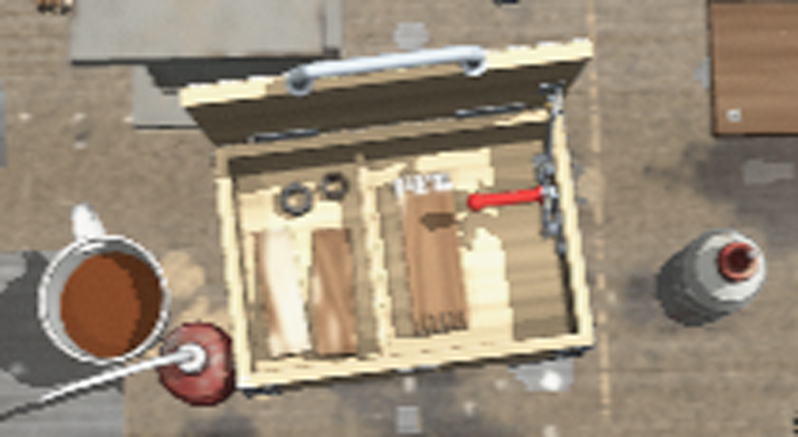

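```bash
cat > h.py <<'E'
import numpy as np
from station import ctrl
def proj(n,X):
    ci=ctrl.camera_info(n); c=np.atleast_2d(X)@ci["R"].T+ci["t"]; p=c@ci["mtx"].T; return p[:,:2]/p[:,2:]
def lidpt(d,h,y,th=1.48):
    c,s=np.cos(th),np.sin(th); return np.array([.09-d*c+h*s,y,.081+d*s+h*c])
def W(p,C):
    x,y,a=p[:3]; c,s=np.cos(a),np.sin(a); C=np.atleast_2d(C)
    return np.c_[x+c*C[:,0]-s*C[:,1], y+s*C[:,0]+c*C[:,1], C[:,2]]
E
cat > fit.py <<'E'
from h import *
from scipy.optimize import least_squares
S=lambda u,v:(170+u/3.3,140+v/3.3); T=lambda u,v:(150+u/3.8,120+v/3.8)
obs=[("scene",[-.09,.13,.08],S(75,325)),("scene",[-.09,-.13,.08],S(338,432)),("scene",[-.09,-.13,0],S(335,521)),
("scene",lidpt(.18,0,.13),S(210,48)),("scene",lidpt(.18,0,-.13),S(474,110)),
("top",[-.09,.13,.08],T(240,390)),("top",[-.09,-.13,.08],T(592,345)),
("top",lidpt(.18,0,.13),T(180,104)),("top",lidpt(.18,.012,-.13),T(592,40)),
("scene",lidpt(.214,.006,.0),S(340,33)),("top",lidpt(.214,.006,0),T(388,65))]
def f(p): return np.concatenate([ (proj(n,W(p,c))[0]-np.array(q)) for n,c,q in obs])
r=least_squares(f,[.5,0,0],loss="soft_l1"); print(r.x); 
for (n,c,q),e in zip(obs,f(r.x).reshape(-1,2)): print(n,c,np.round(e,1))
E
python3 fit.py
```

```text
[0.54200106 0.02084805 0.10113863]
scene [-0.09, 0.13, 0.08] [-1.  -2.4]
scene [-0.09, -0.13, 0.08] [-0.3 -0.7]
scene [-0.09, -0.13, 0] [0.5 2.1]
scene [0.07367911 0.13       0.26025855] [-1.6 -1. ]
scene [ 0.07367911 -0.13        0.26025855] [1.2 0.9]
top [-0.09, 0.13, 0.08] [-0.6 -0.6]
top [-0.09, -0.13, 0.08] [0.8 0.1]
top [0.07367911 0.13       0.26025855] [0.5 0.3]
top [ 0.08562968 -0.13        0.26134661] [ 0.3 -0.2]
scene [0.07657156 0.         0.29466253] [-1.6 -0.2]
top [0.07657156 0.         0.29466253] [ 0.1 -0.9]
```

```bash
cat > pull.py <<'E'
from h import *
from scipy.optimize import least_squares
S=lambda u,v:np.array((170+u/3.3,140+v/3.3)); T=lambda u,v:np.array((150+u/3.8,120+v/3.8))
P=[.542,.0208,.1011]
d=np.array([np.sin(.59),np.cos(.59)]);pp=np.array([d[1],-d[0]])
def pt(off,y):
    b=np.array([.004,.046])+.045*d+off*pp; return [b[0],y,b[1]]
for off in (-.018,-.009,0,.009,.018):
    print(off,np.round(pt(off,-.08),4),[ (np.round((proj("scene",W(P,pt(off,y)))[0]-[170,140])*3.3), np.round((proj("top",W(P,pt(off,y)))[0]-[150,120])*3.8)) for y in (-.056,-.104)])
E
python3 pull.py
python3 - <<'E'
import cv2
a=cv2.imread("pics/scene0.png")[225:275,260:325]; cv2.imwrite("pics/s2.png",cv2.resize(a,None,fx=10,fy=10,interpolation=cv2.INTER_CUBIC))
a=cv2.imread("pics/top0.png")[150:195,265:310]; cv2.imwrite("pics/t2.png",cv2.resize(a,None,fx=12,fy=12,interpolation=cv2.INTER_CUBIC))
E
```

```text
-0.018 [ 0.0141 -0.08    0.0934] [(array([343., 322.]), array([477., 213.])), (array([395., 342.]), array([542., 206.]))]
-0.009 [ 0.0216 -0.08    0.0884] [(array([349., 324.]), array([475., 205.])), (array([401., 344.]), array([540., 197.]))]
0 [ 0.029  -0.08    0.0834] [(array([355., 327.]), array([474., 196.])), (array([406., 346.]), array([539., 188.]))]
0.009 [ 0.0365 -0.08    0.0784] [(array([360., 329.]), array([472., 187.])), (array([412., 348.]), array([537., 180.]))]
0.018 [ 0.044  -0.08    0.0734] [(array([366., 331.]), array([470., 179.])), (array([418., 350.]), array([535., 171.]))]
```

View pics/s2.png

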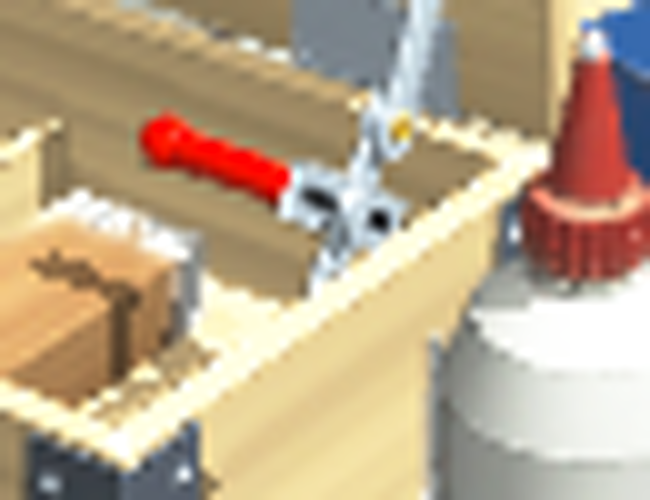

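View pics/t2.png

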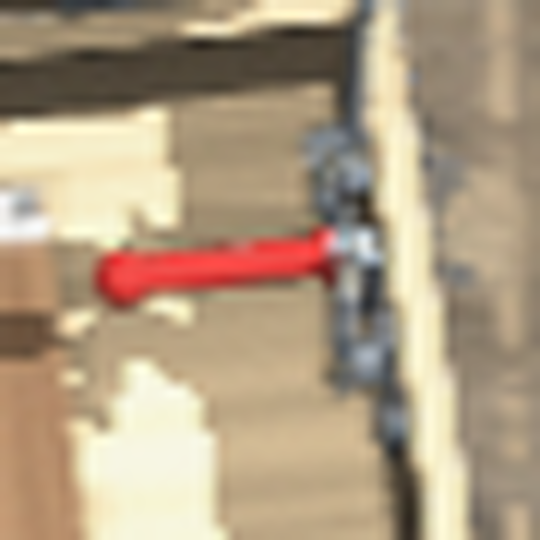

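```bash
cat >> h.py <<'E'
from scipy.spatial.transform import Rotation as Ro
P=np.array([.542,.0208,.1011])
def dirW(v): 
    return Ro.from_euler("z",P[2]).as_matrix()@np.array(v,float)
def toolR(tilt=0.,sgn=1,roll=0.):
    # z = down leaning; tilt>0: hand leans to robot(front), f points +x
    z=np.array([np.sin(tilt),0,-np.cos(tilt)]); y=sgn*np.array([np.cos(tilt),0,np.sin(tilt)]); x=np.cross(y,z)
    return Ro.from_euler("z",P[2]).as_matrix()@np.c_[x,y,z]
def chest(pw):
    a=P[2];d=np.array(pw)-[P[0],P[1],0]; return Ro.from_euler("z",-a).apply(d)
def rows(pw,R,n=None,smax=6.0,wmax=.18):
    o=ctrl.get_obs(); p0=o["tool_pos"]; R0=Ro.from_rotvec(o["tool_rot"]); D=R0.inv()*Ro.from_matrix(R)
    w=D.as_rotvec(); dp=np.array(pw)-p0
    m=max(int(np.ceil(np.linalg.norm(dp)*100/smax)),int(np.ceil(np.linalg.norm(w)/wmax)),1)
    if n: m=n
    print("t",o["t"],"n",m,"tcp chest",np.round(chest(p0)*1000,1),"F",np.round(o["contact_force"],1),"open",round(o["opening"],4))
    for i in range(m):
        Ri=R0*Ro.from_rotvec(w*i/m); s=Ri.inv().apply(dp/m)*100
        print(dict(zip(("tx","ty","tz","wx","wy","wz"),np.round(np.r_[s,w/m],3))))
E
python3 - <<'E'
from h import *
o=ctrl.get_obs();print(Ro.from_rotvec(o["tool_rot"]).as_matrix().round(2))
for s in (1,-1): print(s,(Ro.from_rotvec(o["tool_rot"]).inv()*Ro.from_matrix(toolR(0,s))).as_rotvec().round(3))
ci=ctrl.camera_info("wrist"); c=-ci["R"].T@ci["t"]; print(Ro.from_rotvec(o["tool_rot"]).inv().apply(c-o["tool_pos"]), (Ro.from_rotvec(o["tool_rot"]).as_matrix().T@ci["R"].T).round(2))
# linkage
A=np.array([.004,.046]);L1=.068;h=-.010
a=.59;K=A+L1*np.array([np.sin(a),np.cos(a)])
from scipy.optimize import brentq,fsolve
def B(th,d,h): q=lidpt(d,h,0,th);return q[[0,2]]
def res(v):
    d,h,L2=v; 
    e=B(1.48,d,h)-K-L2*np.array([np.sin(.39),np.cos(.39)])
    r=np.sum((B(0,d,h)-A)**2)-(L1**2+L2**2+2*L1*L2*np.cos(2.8)); return [*e,r*50]
d,h,L2=fsolve(res,[.095,-.01,.078]);print(d,h,L2)
for ph in (-.2,0,.2,.35,.45,.5,.65):
    r2=L1**2+L2**2+2*L1*L2*np.cos(ph)
    th=brentq(lambda t:np.sum((B(t,d,h)-A)**2)-r2,.3,1.6)
    v=B(th,d,h)-A; be=np.arctan2(v[0],v[1]); al=be-np.arctan2(L2*np.sin(ph),L1+L2*np.cos(ph))
    D=np.array([np.sin(al),np.cos(al)]);pp=np.array([D[1],-D[0]])
    print(ph,round(th,3),round(al,3),np.round((A+.045*D-.006*pp)*1000,1))
E
```

```text
[[-0.97  0.25 -0.  ]
 [ 0.25  0.97 -0.  ]
 [ 0.   -0.   -1.  ]]
1 [-2.000e-03  1.000e-03  1.214e+00]
-1 [-1.000e-03 -2.000e-03 -1.928e+00]
[ 0.07911558  0.00043468 -0.13242646] [[ 0.   -0.95 -0.31]
 [ 1.    0.    0.  ]
 [-0.   -0.31  0.95]]
0.09535670704272592 -0.009727866753327404 0.07847032041542247
-0.2 1.48 0.59 [24.1 86.7]
0 1.492 0.489 [19.8 88.5]
0.2 1.48 0.376 [14.9 90.1]
0.35 1.455 0.282 [10.8 90.9]
0.45 1.432 0.217 [ 7.8 91.2]
0.5 1.418 0.183 [ 6.3 91.3]
0.65 1.369 0.076 [ 1.5 91.3]
```

```bash
python3 - <<'E'
from h import *
rows(W(P,[-.03,-.06,.27])[0],toolR(0,1))
E
```

```text
t 0.15 n 13 tcp chest [-323.2  619.2  241.3] F [ 0.1  0.3 -0.4] open 0.0854
{'tx': np.float64(-3.939), 'ty': np.float64(-4.108), 'tz': np.float64(-0.215), 'wx': np.float64(-0.0), 'wy': np.float64(0.0), 'wz': np.float64(0.093)}
{'tx': np.float64(-4.304), 'ty': np.float64(-3.723), 'tz': np.float64(-0.215), 'wx': np.float64(-0.0), 'wy': np.float64(0.0), 'wz': np.float64(0.093)}
{'tx': np.float64(-4.633), 'ty': np.float64(-3.305), 'tz': np.float64(-0.216), 'wx': np.float64(-0.0), 'wy': np.float64(0.0), 'wz': np.float64(0.093)}
{'tx': np.float64(-4.921), 'ty': np.float64(-2.859), 'tz': np.float64(-0.217), 'wx': np.float64(-0.0), 'wy': np.float64(0.0), 'wz': np.float64(0.093)}
{'tx': np.float64(-5.166), 'ty': np.float64(-2.387), 'tz': np.float64(-0.218), 'wx': np.float64(-0.0), 'wy': np.float64(0.0), 'wz': np.float64(0.093)}
{'tx': np.float64(-5.366), 'ty': np.float64(-1.895), 'tz': np.float64(-0.218), 'wx': np.float64(-0.0), 'wy': np.float64(0.0), 'wz': np.float64(0.093)}
{'tx': np.float64(-5.519), 'ty': np.float64(-1.387), 'tz': np.float64(-0.219), 'wx': np.float64(-0.0), 'wy': np.float6
[... 231 characters left out ...]
338), 'tz': np.float64(-0.22), 'wx': np.float64(-0.0), 'wy': np.float64(0.0), 'wz': np.float64(0.093)}
{'tx': np.float64(-5.687), 'ty': np.float64(0.193), 'tz': np.float64(-0.22), 'wx': np.float64(-0.0), 'wy': np.float64(0.0), 'wz': np.float64(0.093)}
{'tx': np.float64(-5.645), 'ty': np.float64(0.723), 'tz': np.float64(-0.22), 'wx': np.float64(-0.0), 'wy': np.float64(0.0), 'wz': np.float64(0.093)}
{'tx': np.float64(-5.552), 'ty': np.float64(1.246), 'tz': np.float64(-0.221), 'wx': np.float64(-0.0), 'wy': np.float64(0.0), 'wz': np.float64(0.093)}
{'tx': np.float64(-5.412), 'ty': np.float64(1.758), 'tz': np.float64(-0.221), 'wx': np.float64(-0.0), 'wy': np.float64(0.0), 'wz': np.float64(0.093)}
```

Call:
send_rows(series=[{"tx":-3.9,"ty":-4.1,"tz":-1,"wx":0,"wy":0,"wz":0.09,"jaw":0},{"tx":-4.3,"ty":-3.7,"tz":-1,"wx":0,"wy":0,"wz":0.09,"jaw":0},{"tx":-4.6,"ty":-3.3,"tz":-1,"wx":0,"wy":0,"wz":0.09,"jaw":0},{"tx":-4.9,"ty":-2.9,"tz":-1,"wx":0,"wy":0,"wz":0.09,"jaw":0},{"tx":-5.2,"ty":-2.4,"tz":0,"wx":0,"wy":0,"wz":0.09,"jaw":0}])

```text
t: 0.78
tool_pos: [0.2979, 0.3509, 0.2801]
tool_rot: [1.096, 2.943, -0.01]
contact_force: [0.4, -0.3, 0.1]
opening: 0.0853
```

```bash
sed -i 's/print(dict(zip(("tx","ty","tz","wx","wy","wz"),np.round(np.r_\[s,w\/m\],3))))/print(np.round(np.r_[s,w\/m],3).tolist())/' h.py; python3 - <<'E'
from h import *
rows(W(P,[-.03,-.06,.27])[0],toolR(0,1))
E
```

```text
t 0.775 n 8 tcp chest [-209.6  353.1  280.1] F [ 0.4 -0.3  0.1] open 0.0853
[-5.295, -1.912, 0.152, -0.001, 0.001, 0.095]
[-5.452, -1.403, 0.148, -0.001, 0.001, 0.095]
[-5.56, -0.882, 0.144, -0.001, 0.001, 0.095]
[-5.619, -0.353, 0.14, -0.001, 0.001, 0.095]
[-5.627, 0.179, 0.137, -0.001, 0.001, 0.095]
[-5.585, 0.71, 0.134, -0.001, 0.001, 0.095]
[-5.493, 1.234, 0.131, -0.001, 0.001, 0.095]
[-5.352, 1.747, 0.128, -0.001, 0.001, 0.095]
```

Call:
send_rows(series=[{"tx":-5.3,"ty":-1.9,"tz":0.1,"wz":0.095,"jaw":0},{"tx":-5.4,"ty":-1.4,"tz":0.1,"wz":0.095,"jaw":0},{"tx":-5.5,"ty":-0.9,"tz":0.1,"wz":0.095,"jaw":0},{"tx":-5.6,"ty":-0.4,"tz":0.1,"wz":0.095,"jaw":0},{"tx":-5.6,"ty":0.2,"tz":0.1,"wz":0.095,"jaw":0}])

```text
invalid input at $.series[0]: expected keys tx, ty, tz, wx, wy, wz, jaw
```

```bash
python3 - <<'E'
from h import *
rows(W(P,[-.03,-.06,.27])[0],toolR(0,1))
E
```

```text
t 0.775 n 8 tcp chest [-209.6  353.1  280.1] F [ 0.4 -0.3  0.1] open 0.0853
[-5.295, -1.912, 0.152, -0.001, 0.001, 0.095]
[-5.452, -1.403, 0.148, -0.001, 0.001, 0.095]
[-5.56, -0.882, 0.144, -0.001, 0.001, 0.095]
[-5.619, -0.353, 0.14, -0.001, 0.001, 0.095]
[-5.627, 0.179, 0.137, -0.001, 0.001, 0.095]
[-5.585, 0.71, 0.134, -0.001, 0.001, 0.095]
[-5.493, 1.234, 0.131, -0.001, 0.001, 0.095]
[-5.352, 1.747, 0.128, -0.001, 0.001, 0.095]
```

Call:
send_rows(series=[{"tx":-5.3,"ty":-1.9,"tz":0.1,"wx":0,"wy":0,"wz":0.095,"jaw":0},{"tx":-5.4,"ty":-1.4,"tz":0.1,"wx":0,"wy":0,"wz":0.095,"jaw":0},{"tx":-5.5,"ty":-0.9,"tz":0.1,"wx":0,"wy":0,"wz":0.095,"jaw":0},{"tx":-5.6,"ty":-0.4,"tz":0.1,"wx":0,"wy":0,"wz":0.095,"jaw":0},{"tx":-5.6,"ty":0.2,"tz":0.1,"wx":0,"wy":0,"wz":0.095,"jaw":0}])

```text
t: 1.4
tool_pos: [0.4349, 0.0968, 0.2759]
tool_rot: [1.776, 2.587, -0.005]
contact_force: [1.3, 0.8, -0.6]
opening: 0.085
```

```bash
python3 - <<'E'
from h import *
rows(W(P,[-.03,-.06,.27])[0],toolR(0,1))
E
```

```text
t 1.4 n 3 tcp chest [-98.8  86.5 275.9] F [ 1.3  0.8 -0.6] open 0.085
[-5.313, 0.928, 0.225, 0.0, 0.002, 0.089]
[-5.21, 1.396, 0.216, 0.0, 0.002, 0.089]
[-5.066, 1.852, 0.207, 0.0, 0.002, 0.089]
```

Call:
send_rows(series=[{"tx":-5.3,"ty":0.9,"tz":0.2,"wx":0,"wy":0,"wz":0.09,"jaw":0},{"tx":-5.2,"ty":1.4,"tz":0.2,"wx":0,"wy":0,"wz":0.09,"jaw":0},{"tx":-5.0,"ty":1.8,"tz":0.2,"wx":0,"wy":0,"wz":0.09,"jaw":0},{"tx":0,"ty":0,"tz":0,"wx":0,"wy":0,"wz":0,"jaw":0}])

```text
t: 1.9
tool_pos: [0.5186, -0.0499, 0.2692]
tool_rot: [2.127, 2.308, -0.004]
contact_force: [-0.3, 0.0, 0.2]
opening: 0.0851
```

```bash
python3 - <<'E'
from h import *
import cv2
rows(W(P,[-.03,-.06,.27])[0],toolR(0,1))
ci=ctrl.camera_info("wrist"); np.savez("w1.npz",**ci)
im=ctrl.get_image("wrist")[:,:,::-1]; cv2.imwrite("pics/w1.png",im)
im=ctrl.get_image("scene")[:,:,::-1]; cv2.imwrite("pics/s3.png",im)
E
```

```text
t 1.9 n 1 tcp chest [-30.4 -68.  269.2] F [-0.3  0.   0.2] open 0.0851
[0.802, 0.022, -0.082, 0.0, 0.004, -0.019]
```

View pics/w1.png

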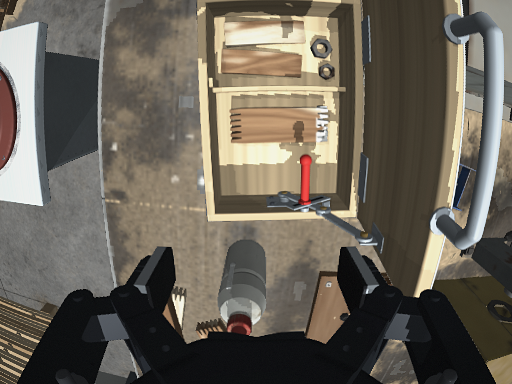

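View pics/s3.png

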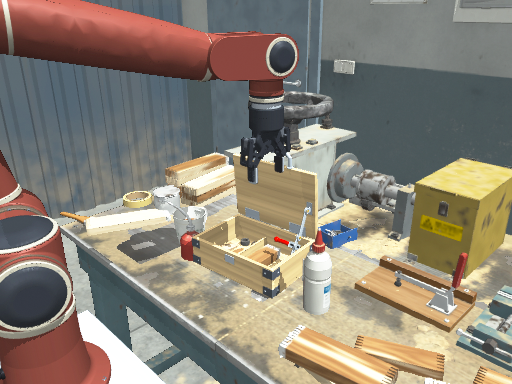

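```bash
cat >> h.py <<'E'
def projw(ci,X):
    c=np.atleast_2d(X)@ci["R"].T+ci["t"]; rr=np.hypot(c[:,0],c[:,1]); a=np.arctan2(rr,c[:,2]); f=ci["mtx"][0,0]
    return ci["mtx"][:2,2]+ (f*a/rr)[:,None]*c[:,:2]
E
python3 - <<'E'
from h import *
import cv2
ci=dict(np.load("w1.npz"))
im=cv2.imread("pics/w1.png")
a=im[130:260,190:400]; cv2.imwrite("pics/w1c.png",cv2.resize(a,None,fx=3.8,fy=3.8,interpolation=cv2.INTER_CUBIC))
for c in ([-.09,.13,.08],[-.09,-.13,.08],[.09,-.13,.08],[-.08,-.12,.08],lidpt(.214,.006,.047),lidpt(.214,.006,-.047)): 
    q=projw(ci,W(P,c))[0]; print(np.round(c,3),q.round(1),((q-[190,130])*3.8).round())
d=np.array([np.sin(.59),np.cos(.59)]);pp=np.array([d[1],-d[0]])
for off in (-.018,-.012,-.006,0,.006,.018):
    b=np.array([.004,.046])+.045*d+off*pp
    print(off,[((projw(ci,W(P,[b[0],y,b[1]]))[0]-[190,130])*3.8).round() for y in (-.056,-.104)])
E
```

```text
[-0.09  0.13  0.08] [196.4  -3.4] [  24. -507.]
[-0.09 -0.13  0.08] [206.1 222.2] [ 61. 350.]
[ 0.09 -0.13  0.08] [354.5 218.9] [625. 338.]
[-0.08 -0.12  0.08] [213.7 214.4] [ 90. 321.]
[0.077 0.047 0.295] [490.9  38.6] [1143. -347.]
[ 0.077 -0.047  0.295] [469.9 235.5] [1064.  401.]
-0.018 [array([405., 122.]), array([401., 282.])]
-0.012 [array([421., 119.]), array([416., 278.])]
-0.006 [array([436., 116.]), array([431., 274.])]
0 [array([451., 114.]), array([446., 270.])]
0.006 [array([466., 111.]), array([460., 266.])]
0.018 [array([494., 107.]), array([488., 258.])]
```

View pics/w1c.png

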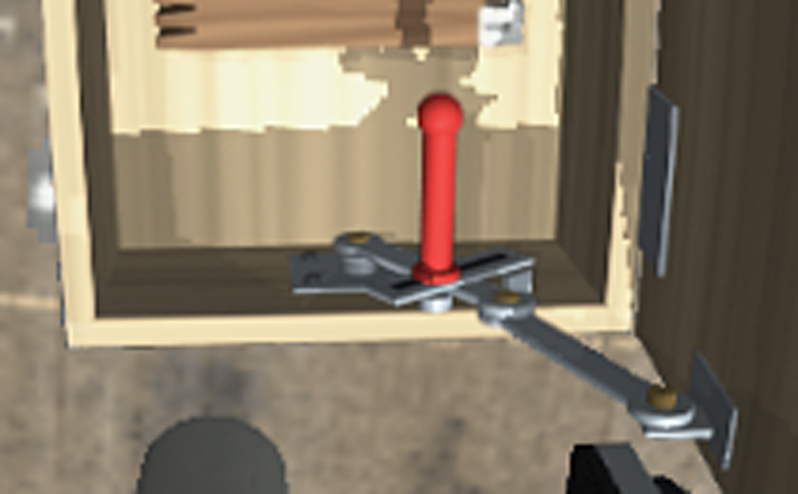

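```bash
python3 - <<'E'
from h import *
rows(W(P,[-.005,-.078,.13])[0],toolR(0,1))
E
```

```text
t 2.0 n 3 tcp chest [-30.9 -65.4 269.6] F [-0.1  0.   0.4] open 0.0849
[-0.389, 0.868, 4.655, 0.0, 0.001, -0.005]
[-0.399, 0.867, 4.654, 0.0, 0.001, -0.005]
[-0.409, 0.866, 4.654, 0.0, 0.001, -0.005]
```

Call:
send_rows(series=[{"tx":-0.4,"ty":0.9,"tz":4.5,"wx":0,"wy":0,"wz":0,"jaw":0},{"tx":-0.4,"ty":0.9,"tz":4.5,"wx":0,"wy":0,"wz":0,"jaw":0},{"tx":-0.4,"ty":0.9,"tz":3.5,"wx":0,"wy":0,"wz":0,"jaw":0},{"tx":0,"ty":0,"tz":0,"wx":0,"wy":0,"wz":0,"jaw":0}])

```text
t: 2.5
tool_pos: [0.546, -0.0522, 0.1442]
tool_rot: [2.11, 2.32, 0.002]
contact_force: [0.3, 0.3, -0.6]
opening: 0.0853
```

```bash
python3 - <<'E'
from h import *
import cv2
rows(W(P,[-.005,-.078,.068])[0],toolR(0,1))
ci=ctrl.camera_info("wrist"); np.savez("w2.npz",**ci)
im=ctrl.get_image("wrist")[:,:,::-1]; cv2.imwrite("pics/w2.png",im)
im=ctrl.get_image("scene")[100:300,180:360,::-1]; cv2.imwrite("pics/s4.png",cv2.resize(im,None,fx=3,fy=3,interpolation=cv2.INTER_CUBIC))
E
```

```text
t 2.5 n 2 tcp chest [ -3.4 -73.  144.2] F [ 0.3  0.3 -0.6] open 0.0853
[-0.236, -0.098, 3.812, 0.002, 0.002, -0.003]
[-0.242, -0.089, 3.811, 0.002, 0.002, -0.003]
```

View pics/w2.png

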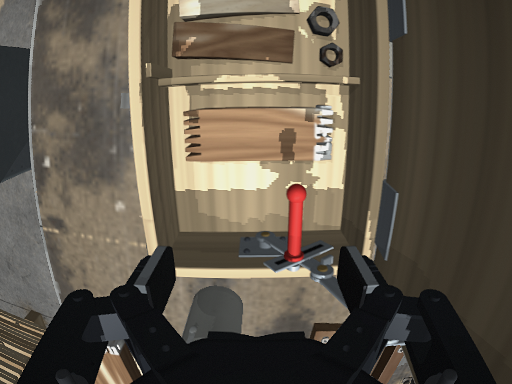

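View pics/s4.png

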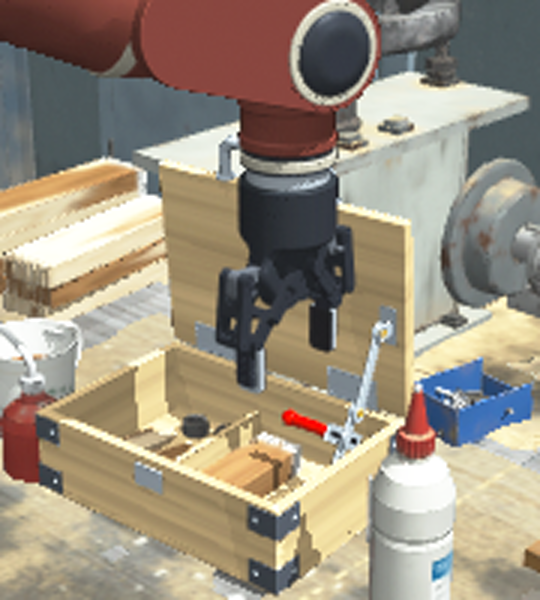

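Call:
send_rows(series=[{"tx":-0.2,"ty":0,"tz":3.5,"wx":0,"wy":0,"wz":0,"jaw":0},{"tx":-0.2,"ty":0,"tz":2.5,"wx":0,"wy":0,"wz":0,"jaw":0},{"tx":0,"ty":0,"tz":0,"wx":0,"wy":0,"wz":0,"jaw":0}])

```text
t: 2.98
tool_pos: [0.5541, -0.0566, 0.0966]
tool_rot: [2.094, 2.308, 0.019]
contact_force: [0.5, 1.0, 0.1]
opening: 0.0854
```

```bash
python3 - <<'E'
from h import *
import cv2
rows(W(P,[-.005,-.078,.068])[0],toolR(0,1))
im=ctrl.get_image("wrist")[:,:,::-1]; cv2.imwrite("pics/w3.png",im)
im=ctrl.get_image("scene")[100:300,180:360,::-1]; cv2.imwrite("pics/s5.png",cv2.resize(im,None,fx=3,fy=3,interpolation=cv2.INTER_CUBIC))
E
```

```text
t 2.975 n 1 tcp chest [  4.2 -78.2  96.6] F [0.5 1.  0.1] open 0.0854
[0.051, -0.998, 2.834, 0.026, 0.01, -0.004]
```

View pics/w3.png

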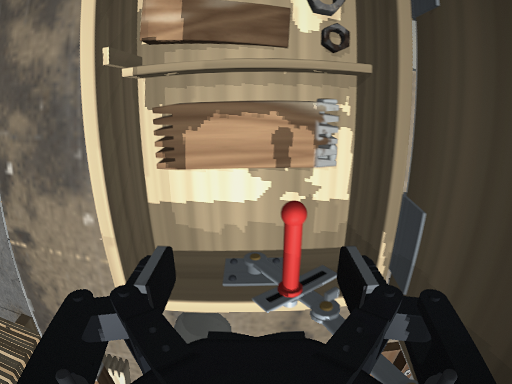

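View pics/s5.png

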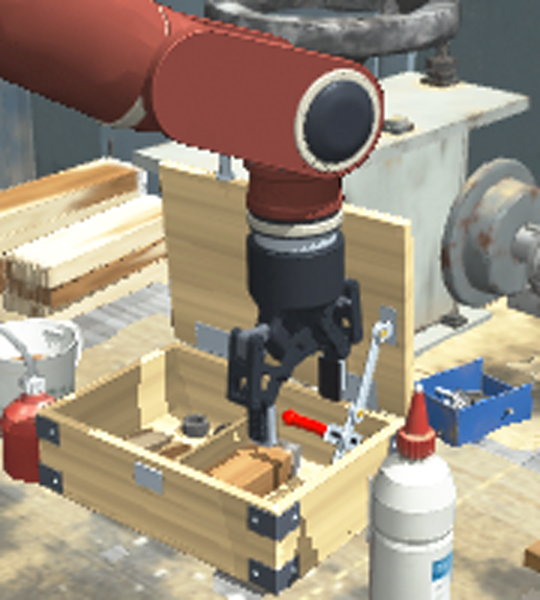

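```bash
python3 - <<'E'
from h import *
o=ctrl.get_obs(); print(o["q"].round(3),o["dq"].round(3),o["wrist_torque"].round(2)); print(Ro.from_rotvec(o["tool_rot"]).as_matrix().round(3))
rows(W(P,[-.005,-.078,.068])[0],toolR(0,1))
E
```

```text
[-0.235  0.01   1.908 -0.002  1.192 -0.331] [-0.001 -0.002 -0.007  0.    -0.004 -0.001] [-0.06  0.06  0.01]
[[-0.097  0.995  0.031]
 [ 0.995  0.097 -0.009]
 [-0.012  0.03  -0.999]]
t 3.075 n 1 tcp chest [  5.7 -78.8  98.6] F [-0.1 -0.   0.5] open 0.0857
[0.11, -1.164, 3.027, 0.03, 0.012, -0.004]
```

Call:
send_rows(series=[{"tx":0.1,"ty":-1.1,"tz":1.6,"wx":0.03,"wy":0.01,"wz":0,"jaw":0}])

```text
t: 3.2
tool_pos: [0.5472, -0.0575, 0.0856]
tool_rot: [2.106, 2.323, 0.002]
contact_force: [0.6, 0.1, 0.0]
opening: 0.0852
```

```bash
python3 - <<'E'
from h import *
rows(W(P,[-.007,-.078,.072])[0],toolR(0,1))
E
```

```text
t 3.2 n 1 tcp chest [ -2.7 -78.5  85.6] F [0.6 0.1 0. ] open 0.0852
[0.051, -0.434, 1.353, 0.005, 0.004, -0.003]
```

Call:
send_rows(series=[{"tx":0,"ty":-0.4,"tz":1.6,"wx":0.005,"wy":0,"wz":0,"jaw":0}])

```text
t: 3.32
tool_pos: [0.5433, -0.0581, 0.0695]
tool_rot: [2.108, 2.325, -0.004]
contact_force: [0.4, 0.5, -0.2]
opening: 0.0853
```

```bash
python3 - <<'E'
from h import *
import cv2
rows(W(P,[-.007,-.078,.072])[0],toolR(0,1))
im=ctrl.get_image("wrist")[:,:,::-1]; cv2.imwrite("pics/w4.png",im)
im=ctrl.get_image("scene")[100:300,180:360,::-1]; cv2.imwrite("pics/s6.png",cv2.resize(im,None,fx=3,fy=3,interpolation=cv2.INTER_CUBIC))
rows(W(P,[-.007,-.078,.072])[0],toolR(0,1))
E
```

```text
t 3.325 n 1 tcp chest [ -6.7 -78.7  69.5] F [ 0.4  0.5 -0.2] open 0.0853
[0.064, -0.034, -0.25, 0.0, 0.004, -0.003]
t 3.425 n 1 tcp chest [ -8.5 -78.   67.2] F [-0.8 -0.1 -0.4] open 0.0849
[0.001, 0.146, -0.482, -0.004, 0.002, -0.004]
```

View pics/w4.png

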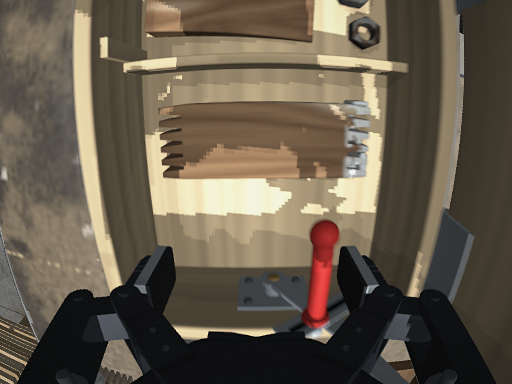

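View pics/s6.png

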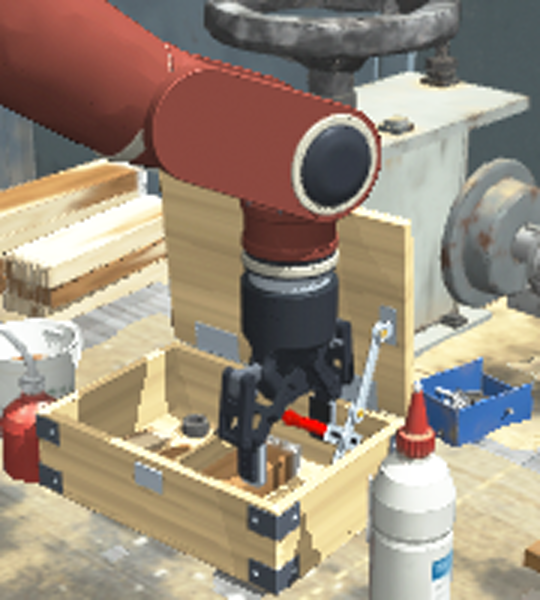

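Call:
send_rows(series=[{"tx":0,"ty":-0.3,"tz":0,"wx":0,"wy":0,"wz":0,"jaw":0},{"tx":0,"ty":-0.3,"tz":0,"wx":0,"wy":0,"wz":0,"jaw":0}])

```text
t: 3.68
tool_pos: [0.5354, -0.0582, 0.0669]
tool_rot: [-2.11, -2.326, 0.006]
contact_force: [4.4, 1.6, -1.8]
opening: 0.0856
```

```bash
python3 - <<'E'
from h import *
rows(W(P,[-.015,-.078,.068])[0],toolR(0,1))
E
```

```text
t 3.675 n 1 tcp chest [-14.5 -78.   66.9] F [ 4.4  1.6 -1.8] open 0.0856
[-0.005, -0.047, -0.106, -0.004, 0.002, -0.004]
```

Call:
send_rows(series=[{"tx":0,"ty":-0.4,"tz":-0.25,"wx":0,"wy":0,"wz":0,"jaw":0}])

```text
t: 3.8
tool_pos: [0.5319, -0.0586, 0.0697]
tool_rot: [2.11, 2.327, -0.004]
contact_force: [4.2, 0.5, -3.1]
opening: 0.0855
```

Call:
send_rows(series=[{"tx":0,"ty":-0.4,"tz":-0.25,"wx":0,"wy":0,"wz":0,"jaw":0}])

```text
t: 3.92
tool_pos: [0.5283, -0.059, 0.0727]
tool_rot: [2.109, 2.326, -0.003]
contact_force: [4.0, 0.5, -1.9]
opening: 0.0857
```

```bash
python3 - <<'E'
from h import *
import cv2
rows(W(P,[-.025,-.078,.068])[0],toolR(0,1))
im=ctrl.get_image("wrist")[:,:,::-1]; cv2.imwrite("pics/w5.png",im)
rows(W(P,[-.025,-.078,.068])[0],toolR(0,1))
E
```

```text
t 3.925 n 1 tcp chest [-21.7 -78.   72.7] F [ 4.   0.5 -1.9] open 0.0857
[0.003, -0.331, 0.472, -0.0, 0.002, -0.004]
t 3.975 n 1 tcp chest [-22.1 -78.   73. ] F [ 3.3  0.4 -2. ] open 0.0856
[0.005, -0.294, 0.498, -0.001, 0.002, -0.004]
```

View pics/w5.png

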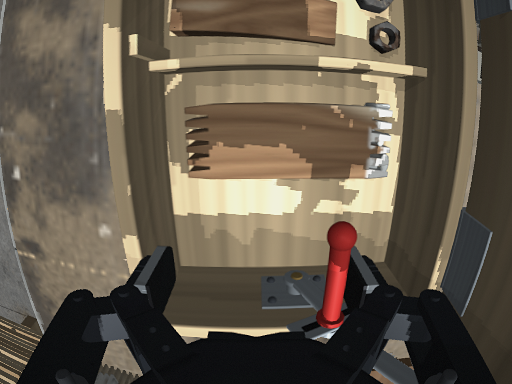

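Call:
send_rows(series=[{"tx":0,"ty":-0.35,"tz":-0.1,"wx":0,"wy":0,"wz":0,"jaw":0}])

```text
t: 4.1
tool_pos: [0.5246, -0.0594, 0.0744]
tool_rot: [2.109, 2.326, -0.002]
contact_force: [4.1, 0.5, -1.6]
opening: 0.0857
```

Call:
send_rows(series=[{"tx":0,"ty":-0.3,"tz":-0.1,"wx":0,"wy":0,"wz":0,"jaw":0}])

```text
t: 4.22
tool_pos: [0.5215, -0.0598, 0.0756]
tool_rot: [2.109, 2.325, -0.002]
contact_force: [2.5, -0.4, -2.1]
opening: 0.0853
```

```bash
python3 - <<'E'
from h import *
import cv2
rows(W(P,[-.030,-.078,.075])[0],toolR(0,1))
im=ctrl.get_image("top")[:,:,::-1]; cv2.imwrite("pics/t6.png",im)
ci=ctrl.camera_info("wrist"); np.savez("w6.npz",**ci)
im=ctrl.get_image("wrist")[:,:,::-1]; cv2.imwrite("pics/w6.png",im)
rows(W(P,[-.030,-.078,.075])[0],toolR(0,1))
E
```

```text
t 4.225 n 1 tcp chest [-28.6 -78.1  75.6] F [ 2.5 -0.4 -2.1] open 0.0853
[0.009, -0.144, 0.059, 0.0, 0.003, -0.003]
t 4.325 n 1 tcp chest [-28.8 -78.1  75.7] F [ 0.3 -0.1  0.1] open 0.0857
[0.012, -0.118, 0.065, -0.0, 0.003, -0.004]
```

View pics/w6.png

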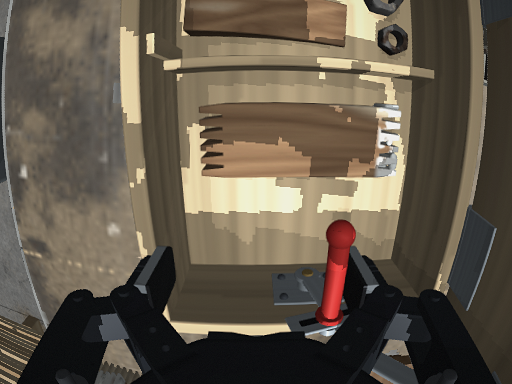

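```bash
cat > lk.py <<'E'
from h import *
from scipy.optimize import brentq
A=np.array([.004,.046]);L1=.068;d,h,L2=.09536,-.00973,.07847
def B(th): return lidpt(d,h,0,th)[[0,2]]
def link(ph,off=-.006):
    r2=L1**2+L2**2+2*L1*L2*np.cos(ph)
    th=brentq(lambda t:np.sum((B(t)-A)**2)-r2,-.1,1.6) if ph>0.02 or 1 else 0
    v=B(th)-A; be=np.arctan2(v[0],v[1]); al=be-np.arctan2(L2*np.sin(ph),L1+L2*np.cos(ph))
    D=np.array([np.sin(al),np.cos(al)]);pp=np.array([D[1],-D[0]])
    return th, A+.045*D+off*pp
E
python3 - <<'E'
from lk import *
import cv2
ci=dict(np.load("w6.npz"))
for ph in (.2,.3,.35,.4,.45,.5,.6):
    for off in (-.006,-.008):
        th,p=link(ph,off); print(ph,off,round(th,3),[projw(ci,W(P,[p[0],y,p[1]]))[0].round(1) for y in (-.056,-.1)])
print(projw(ci,W(P,[[-.08,-.12,.08],[.08,-.12,.08],[.08,.02,.08]])).round(1))
im=cv2.imread("pics/w6.png")[200:350,250:500]; cv2.imwrite("pics/w6c.png",cv2.resize(im,None,fx=3.2,fy=3.2,interpolation=cv2.INTER_CUBIC))
E
```

```text
0.2 -0.006 1.48 [array([349.8, 232.9]), array([337.8, 307.5])]
0.2 -0.008 1.48 [array([346.4, 233.8]), array([334.7, 308.6])]
0.3 -0.006 1.465 [array([344.5, 233.7]), array([333.1, 308.5])]
0.3 -0.008 1.465 [array([340.9, 234.4]), array([329.8, 309.5])]
0.35 -0.006 1.455 [array([341.7, 234. ]), array([330.5, 309. ])]
0.35 -0.008 1.455 [array([337.9, 234.7]), array([327.2, 309.9])]
0.4 -0.006 1.444 [array([338.7, 234.3]), array([327.9, 309.4])]
0.4 -0.008 1.444 [array([334.8, 234.9]), array([324.5, 310.2])]
0.45 -0.006 1.432 [array([335.6, 234.5]), array([325.1, 309.8])]
0.45 -0.008 1.432 [array([331.6, 235.1]), array([321.6, 310.5])]
0.5 -0.006 1.418 [array([332.3, 234.7]), array([322.3, 310.1])]
0.5 -0.008 1.418 [array([328.3, 235.2]), array([318.7, 310.7])]
0.6 -0.006 1.386 [array([325.5, 234.9]), array([316.3, 310.5])]
0.6 -0.008 1.386 [array([321.3, 235.3]), array([312.6, 311. ])]
[[168.2 321.2]
 [424.1 310.6]
 [468.9  79.5]]
```

View pics/w6c.png

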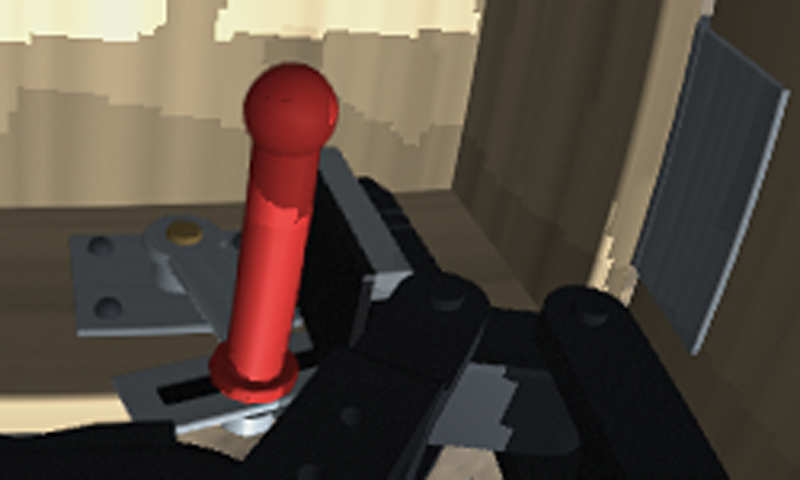

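Call:
send_rows(series=[{"tx":0,"ty":-0.25,"tz":-0.05,"wx":0,"wy":0,"wz":0,"jaw":0}])

```text
t: 4.45
tool_pos: [0.5193, -0.0601, 0.0763]
tool_rot: [2.109, 2.325, -0.001]
contact_force: [9.2, 2.2, -5.5]
opening: 0.0855
```

```bash
python3 - <<'E'
from lk import *
import cv2
rows(W(P,[-.030,-.078,.075])[0],toolR(0,1))
ci=ctrl.camera_info("wrist")
im=ctrl.get_image("wrist")[:,:,::-1][200:350,250:500]; cv2.imwrite("pics/w7c.png",cv2.resize(im,None,fx=3.2,fy=3.2,interpolation=cv2.INTER_CUBIC))
im=ctrl.get_image("scene")[100:300,180:360,::-1]; cv2.imwrite("pics/s7.png",cv2.resize(im,None,fx=3,fy=3,interpolation=cv2.INTER_CUBIC))
for ph in (.35,.4,.45,.5,.6):
    for off in (-.006,-.008):
        th,p=link(ph,off); print(ph,off,round(th,3),[((projw(ci,W(P,[p[0],y,p[1]]))[0]-[250,200])*3.2).round(1) for y in (-.056,-.1)])
rows(W(P,[-.030,-.078,.075])[0],toolR(0,1))
E
```

```text
t 4.45 n 1 tcp chest [-30.8 -78.1  76.3] F [ 9.2  2.2 -5.5] open 0.0855
[0.015, 0.076, 0.134, 0.002, 0.003, -0.004]
0.35 -0.006 1.455 [array([304.9, 105.9]), array([268.2, 345. ])]
0.35 -0.008 1.455 [array([293.1, 108. ]), array([257.6, 347.9])]
0.4 -0.006 1.444 [array([295.5, 106.8]), array([259.9, 346.3])]
0.4 -0.008 1.444 [array([283.4, 108.7]), array([249., 349.])]
0.45 -0.006 1.432 [array([285.7, 107.6]), array([251.2, 347.5])]
0.45 -0.008 1.432 [array([273.2, 109.3]), array([240.1, 349.9])]
0.5 -0.006 1.418 [array([275.5, 108.2]), array([242.1, 348.5])]
0.5 -0.008 1.418 [array([262.7, 109.7]), array([230.8, 350.7])]
0.6 -0.006 1.386 [array([253.8, 108.9]), array([223.2, 349.9])]
0.6 -0.008 1.386 [array([240.5, 110. ]), array([211.4, 351.4])]
t 4.55 n 1 tcp chest [-30.7 -78.1  76.4] F [ 4.2 -0.1 -3.1] open 0.0855
[0.015, 0.068, 0.139, 0.002, 0.003, -0.004]
```

View pics/w7c.png

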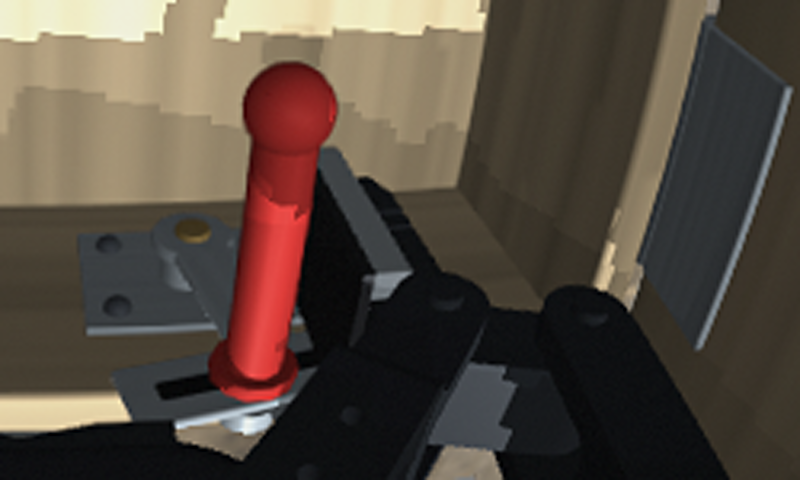

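View pics/s7.png

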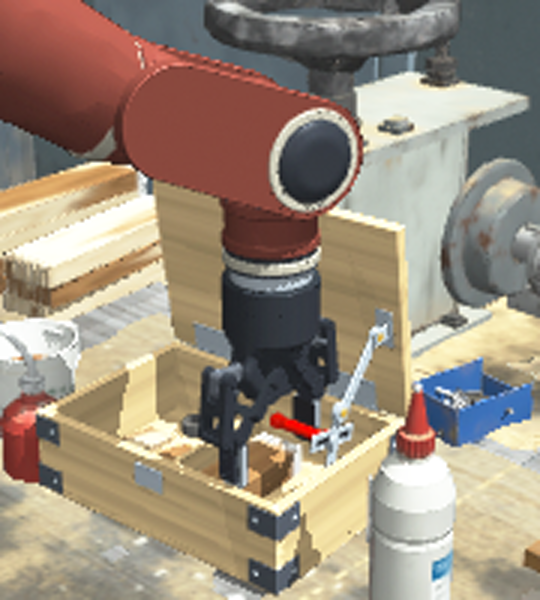

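```bash
python3 - <<'E'
from lk import *
for th in (1.48,1.455,1.444,1.432,1.418,1.4,1.38):
    print(th,((proj("scene",W(P,[lidpt(.18,0,-.13,th),lidpt(.18,.012,-.13,th)]))-[180,100])*3).round(1).tolist())
E
```

```text
1.48 [[404.6, 222.8], [412.9, 217.3]]
1.455 [[401.4, 225.0], [409.8, 219.1]]
1.444 [[400.0, 226.0], [408.4, 219.9]]
1.432 [[398.5, 227.1], [406.9, 220.8]]
1.418 [[396.8, 228.5], [405.2, 222.0]]
1.4 [[394.5, 230.3], [402.9, 223.5]]
1.38 [[391.9, 232.3], [400.4, 225.3]]
```

```bash
python3 - <<'E'
import cv2,numpy as np
a=cv2.imread("pics/s6.png")[200:290,370:440];b=cv2.imread("pics/s7.png")[200:290,370:440]
cv2.imwrite("pics/cmp.png",cv2.resize(np.hstack([a,b]),None,fx=5,fy=5))
for r in (240,250,260,270): print(r,[ (np.argmax(np.abs(np.diff(cv2.imread(f)[r,390:430].astype(int).sum(1))))+390) for f in ("pics/s6.png","pics/s7.png")])
for c in (340,360,380): print(c,[ (np.argmax(np.abs(np.diff(cv2.imread(f)[180:250,c].astype(int).sum(1))))+180) for f in ("pics/s6.png","pics/s7.png")])
E
```

```text
240 [np.int64(404), np.int64(396)]
250 [np.int64(404), np.int64(397)]
260 [np.int64(404), np.int64(398)]
270 [np.int64(404), np.int64(398)]
340 [np.int64(204), np.int64(200)]
360 [np.int64(204), np.int64(221)]
380 [np.int64(219), np.int64(227)]
```

View pics/cmp.png

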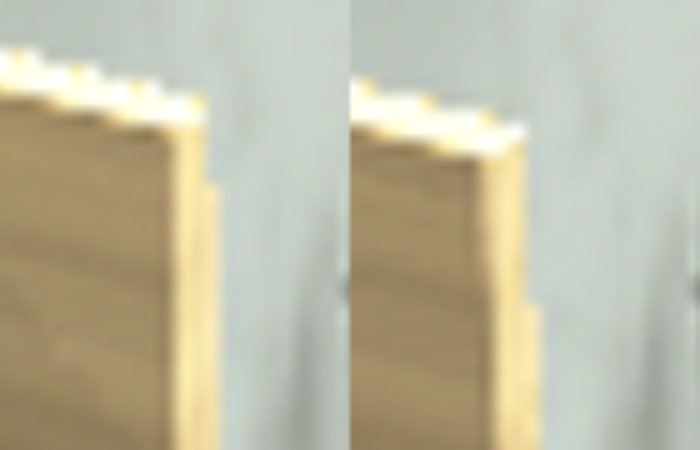

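Call:
send_rows(series=[{"tx":0,"ty":0.6,"tz":0,"wx":0,"wy":0,"wz":0,"jaw":0}])

```text
t: 4.68
tool_pos: [0.5247, -0.0595, 0.0762]
tool_rot: [2.11, 2.325, -0.003]
contact_force: [-1.3, 0.2, 0.5]
opening: 0.0855
```

```bash
python3 - <<'E'
from h import *
rows(W(P,[-.024,-.075,.13])[0],toolR(0,1))
E
```

```text
t 4.675 n 1 tcp chest [-25.3 -78.1  76.2] F [-1.3  0.2  0.5] open 0.0855
[0.299, 0.134, -5.379, 0.0, 0.003, -0.004]
```

Call:
send_rows(series=[{"tx":0,"ty":0.2,"tz":-1.0,"wx":0,"wy":0,"wz":0,"jaw":0},{"tx":0,"ty":0.2,"tz":-1.5,"wx":0,"wy":0,"wz":0,"jaw":0}])

```text
t: 4.92
tool_pos: [0.5276, -0.0589, 0.1011]
tool_rot: [-2.11, -2.325, 0.007]
contact_force: [-0.1, 0.1, -0.3]
opening: 0.0851
```

```bash
python3 - <<'E'
from h import *
rows(W(P,[-.024,-.075,.13])[0],toolR(0,1))
E
```

```text
t 4.925 n 1 tcp chest [-22.4 -77.8 101.1] F [-0.1  0.1 -0.3] open 0.0851
[0.274, -0.175, -2.885, -0.005, 0.002, -0.004]
```

Call:
send_rows(series=[{"tx":0.3,"ty":-0.1,"tz":-2.5,"wx":0,"wy":0,"wz":0,"jaw":0},{"tx":1.0,"ty":-0.2,"tz":-5,"wx":0,"wy":0,"wz":0,"jaw":0},{"tx":2,"ty":-0.2,"tz":-5,"wx":0,"wy":0,"wz":0,"jaw":0},{"tx":2,"ty":-0.2,"tz":-5,"wx":0,"wy":0,"wz":0,"jaw":0},{"tx":2,"ty":0,"tz":-5,"wx":0,"wy":0,"wz":0,"jaw":0}])

```text
t: 5.55
tool_pos: [0.5124, 0.0147, 0.335]
tool_rot: [-2.111, -2.32, 0.012]
contact_force: [0.9, -0.1, -0.6]
opening: 0.0853
```

```bash
python3 - <<'E'
from lk import *
import cv2
for th in (1.455,1.43,1.41): print(th,lidpt(.214,.006,0,th))
rows(W(P,[-.04,0,.36])[0],toolR(0,1))
ci=ctrl.camera_info("wrist"); np.savez("w8.npz",**ci)
im=ctrl.get_image("wrist")[:,:,::-1]; cv2.imwrite("pics/w8.png",im)
im=ctrl.get_image("scene")[100:300,180:360,::-1]; cv2.imwrite("pics/s8.png",cv2.resize(im,None,fx=3,fy=3,interpolation=cv2.INTER_CUBIC))
rows(W(P,[-.04,0,.36])[0],toolR(0,1))
E
```

```text
1.455 [0.07123475 0.         0.29426009]
1.43 [0.06590966 0.         0.29372437]
1.41 [0.06166028 0.         0.29320005]
t 5.55 n 1 tcp chest [-30.1  -3.1 335. ] F [ 0.9 -0.1 -0.6] open 0.0853
[0.302, -1.016, -2.488, -0.009, 0.001, -0.007]
t 5.65 n 1 tcp chest [-27.3  -2.8 341.8] F [ 0.3 -0.7  1.1] open 0.0854
[0.268, -1.262, -1.831, 0.004, 0.003, -0.004]
```

View pics/w8.png

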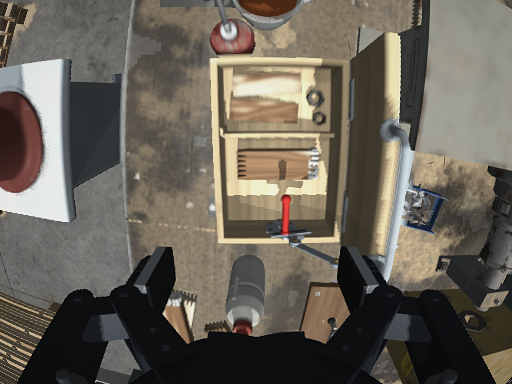

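View pics/s8.png

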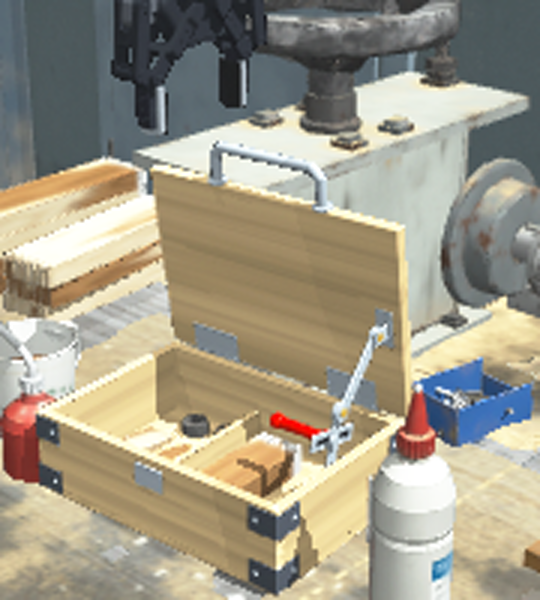

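```bash
python3 - <<'E'
from lk import *
import cv2
ci=dict(np.load("w8.npz"))
for th in (1.45,1.43,1.41,1.39): print(th,projw(ci,W(P,[lidpt(.214,.006,y,th) for y in (.047,0,-.047)])).round(1).tolist(), ((proj("scene",W(P,[lidpt(.214,.006,y,th) for y in (.047,0,-.047)]))-[180,100])*3).round(0).tolist())
print(projw(ci,W(P,[[-.09,-.13,.08],[.09,-.13,.08],[-.09,.13,.08]])).round(1))
im=cv2.imread("pics/w8.png")[100:300,330:450]; cv2.imwrite("pics/w8c.png",cv2.resize(im,None,fx=3,fy=3,interpolation=cv2.INTER_CUBIC))
E
```

```text
1.45 [[410.1, 152.7], [400.7, 220.1], [388.8, 277.2]] [[225.0, 142.0], [269.0, 152.0], [316.0, 162.0]]
1.43 [[404.3, 152.3], [395.1, 220.1], [383.6, 277.3]] [[222.0, 143.0], [266.0, 154.0], [313.0, 164.0]]
1.41 [[398.2, 151.9], [389.4, 220.0], [378.3, 277.4]] [[219.0, 145.0], [263.0, 155.0], [310.0, 166.0]]
1.39 [[392.1, 151.5], [383.6, 219.8], [372.9, 277.4]] [[216.0, 147.0], [260.0, 157.0], [306.0, 168.0]]
[[216.8 244. ]
 [337.2 242.9]
 [209.6  59.3]]
```

View pics/w8c.png

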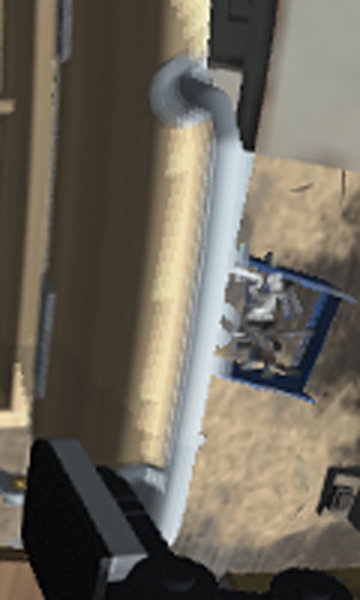

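Call:
send_rows(series=[{"tx":0.1,"ty":3,"tz":-0.8,"wx":0,"wy":0,"wz":0,"jaw":0.2},{"tx":0.1,"ty":3,"tz":0,"wx":0,"wy":0,"wz":0,"jaw":0.2},{"tx":0,"ty":2,"tz":0,"wx":0,"wy":0,"wz":0,"jaw":0.2}])

```text
t: 6.02
tool_pos: [0.5952, 0.0254, 0.3546]
tool_rot: [2.104, 2.32, 0.004]
contact_force: [0.4, -0.0, -0.9]
opening: 0.0685
```

```bash
python3 - <<'E'
from h import *
rows(W(P,[.068,0,.34])[0],toolR(0,1))
E
```

```text
t 6.025 n 1 tcp chest [ 53.4  -0.8 354.6] F [ 0.4 -0.  -0.9] open 0.0685
[0.095, 1.447, 1.467, 0.008, 0.005, -0.004]
```

Call:
send_rows(series=[{"tx":0.1,"ty":1.2,"tz":0.3,"wx":0.005,"wy":0.003,"wz":0,"jaw":0.2},{"tx":0,"ty":0.1,"tz":0,"wx":0,"wy":0,"wz":0,"jaw":0.2}])

```text
t: 6.28
tool_pos: [0.6087, 0.0275, 0.3513]
tool_rot: [2.109, 2.325, -0.001]
contact_force: [-0.1, 0.1, -0.3]
opening: 0.0683
```

```bash
python3 - <<'E'
from h import *
import cv2
rows(W(P,[.068,0,.295])[0],toolR(0,1))
ci=ctrl.camera_info("wrist"); np.savez("w9.npz",**ci)
im=ctrl.get_image("wrist")[:,:,::-1]; cv2.imwrite("pics/w9.png",im)
im=ctrl.get_image("scene")[60:260,160:360,::-1]; cv2.imwrite("pics/s9.png",cv2.resize(im,None,fx=3,fy=3,interpolation=cv2.INTER_CUBIC))
rows(W(P,[.068,0,.295])[0],toolR(0,1))
for th in (1.45,1.43,1.41,1.39): print(th,projw(ci,W(P,[lidpt(.214,.006,y,th) for y in (.047,0,-.047)])).round(1).tolist())
E
```

```text
t 6.275 n 1 tcp chest [ 67.   -0.  351.3] F [-0.1  0.1 -0.3] open 0.0683
[0.014, 0.093, 5.631, 0.001, 0.002, -0.004]
t 6.375 n 1 tcp chest [ 66.6  -0.  351.9] F [0.4 0.1 0.3] open 0.0682
[0.016, 0.124, 5.691, 0.002, 0.002, -0.004]
1.45 [[259.0, 149.8], [259.0, 217.3], [258.9, 274.0]]
1.43 [[252.4, 149.7], [252.9, 217.1], [253.3, 273.7]]
1.41 [[245.9, 149.6], [246.7, 216.8], [247.7, 273.3]]
1.39 [[239.4, 149.5], [240.7, 216.4], [242.2, 272.9]]
```

View pics/w9.png

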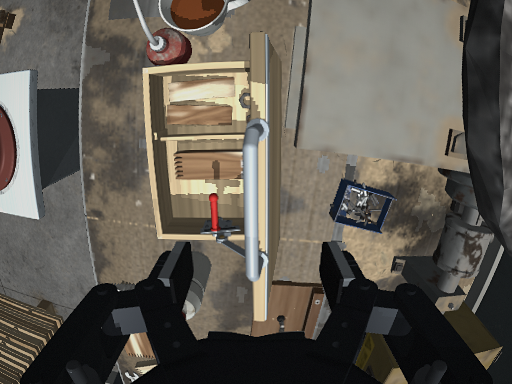

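View pics/s9.png

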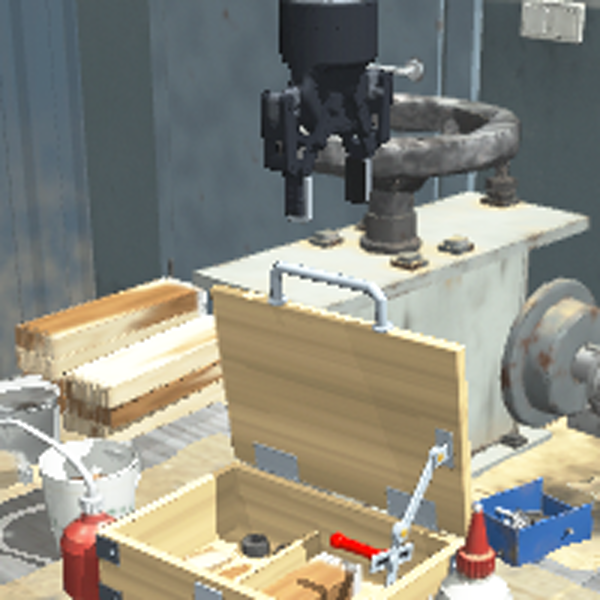

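Call:
send_rows(series=[{"tx":0,"ty":-0.2,"tz":2,"wx":0,"wy":0,"wz":0,"jaw":0.2},{"tx":0,"ty":-0.1,"tz":2,"wx":0,"wy":0,"wz":0,"jaw":0.2}])

```text
t: 6.62
tool_pos: [0.605, 0.0269, 0.3117]
tool_rot: [2.107, 2.322, 0.003]
contact_force: [-0.9, -0.3, -0.7]
opening: 0.0682
```

```bash
python3 - <<'E'
from h import *
rows(W(P,[.065,0,.292])[0],toolR(0,1))
E
```

```text
t 6.625 n 1 tcp chest [ 6.330e+01 -3.000e-01  3.117e+02] F [-0.9 -0.3 -0.7] open 0.0682
[0.032, 0.158, 1.968, 0.006, 0.003, -0.004]
```

Call:
send_rows(series=[{"tx":0,"ty":0.15,"tz":2.0,"wx":0.006,"wy":0.003,"wz":0,"jaw":0.2}])

```text
t: 6.75
tool_pos: [0.6059, 0.0271, 0.2897]
tool_rot: [-2.11, -2.326, 0.001]
contact_force: [-1.1, 1.0, -0.9]
opening: 0.0683
```

```bash
python3 - <<'E'
from h import *
import cv2
rows(W(P,[.065,0,.292])[0],toolR(0,1))
im=ctrl.get_image("wrist")[:,:,::-1]; cv2.imwrite("pics/w10.png",im)
rows(W(P,[.065,0,.292])[0],toolR(0,1))
E
```

```text
t 6.75 n 1 tcp chest [ 6.420e+01 -2.000e-01  2.897e+02] F [-1.1  1.  -0.9] open 0.0683
[0.022, 0.082, -0.228, -0.002, -0.0, -0.004]
t 6.8 n 1 tcp chest [ 6.300e+01 -1.000e-01  2.855e+02] F [-1.5 -0.6 -3. ] open 0.0687
[0.01, 0.197, -0.651, -0.008, -0.002, -0.004]
```

View pics/w10.png

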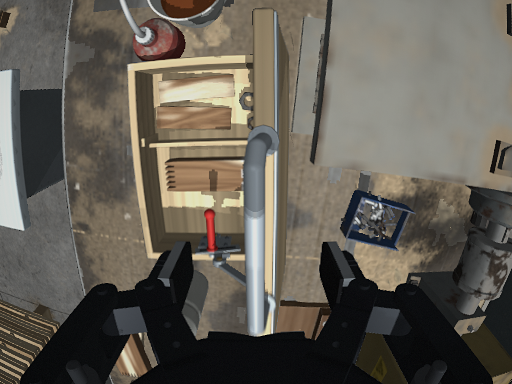

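Call:
send_rows(series=[{"tx":0,"ty":0.2,"tz":-0.5,"wx":-0.008,"wy":0,"wz":0,"jaw":0.5},{"tx":0,"ty":0,"tz":0,"wx":0,"wy":0,"wz":0,"jaw":0.7}], squeeze=25)

```text
t: 7.05
tool_pos: [0.6064, 0.0273, 0.2893]
tool_rot: [-2.11, -2.324, -0.0]
contact_force: [0.3, 0.6, -0.0]
opening: 0.0325
```

```bash
python3 - <<'E'
from h import *
import cv2
rows(W(P,[.065,0,.290])[0],toolR(0,1))
im=ctrl.get_image("wrist")[150:384,130:400,::-1]; cv2.imwrite("pics/w11.png",cv2.resize(im,None,fx=2.5,fy=2.5))
im=ctrl.get_image("scene")[60:260,160:360,::-1]; cv2.imwrite("pics/s11.png",cv2.resize(im,None,fx=3,fy=3,interpolation=cv2.INTER_CUBIC))
rows(W(P,[.065,0,.290])[0],toolR(0,1))
E
```

```text
t 7.05 n 1 tcp chest [ 6.470e+01 -1.000e-01  2.893e+02] F [ 0.3  0.6 -0. ] open 0.0325
[0.008, 0.026, -0.075, -0.002, -0.002, -0.004]
t 7.15 n 1 tcp chest [ 6.470e+01 -1.000e-01  2.893e+02] F [ 1.2  0.5 -0.3] open 0.0258
[0.007, 0.029, -0.07, -0.002, -0.002, -0.004]
```

View pics/w11.png

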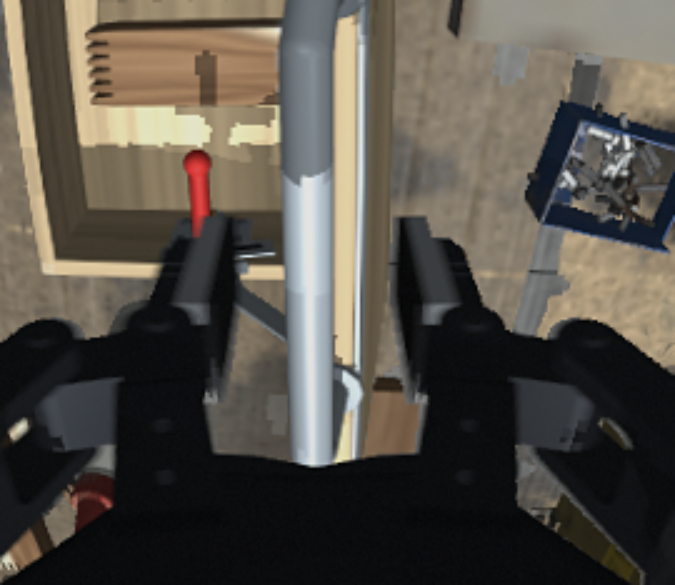

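View pics/s11.png

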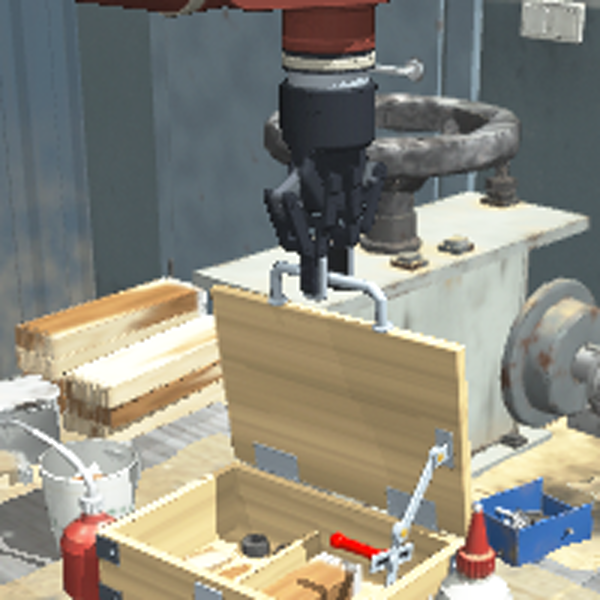

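Call:
send_rows(series=[{"tx":0,"ty":0,"tz":0,"wx":0,"wy":0,"wz":0,"jaw":0.85},{"tx":0,"ty":0,"tz":0,"wx":0,"wy":0,"wz":0,"jaw":1},{"tx":0,"ty":0,"tz":0,"wx":0,"wy":0,"wz":0,"jaw":1}], squeeze=25)

```text
t: 7.52
tool_pos: [0.6065, 0.0272, 0.2903]
tool_rot: [-2.11, -2.325, -0.001]
contact_force: [-0.1, 0.3, -1.1]
opening: 0.009
```

```bash
python3 - <<'E'
from h import *
import cv2
rows(W(P,[.065,0,.290])[0],toolR(0,1))
im=ctrl.get_image("wrist")[150:384,130:400,::-1]; cv2.imwrite("pics/w12.png",cv2.resize(im,None,fx=2.5,fy=2.5))
rows(W(P,[.065,0,.290])[0],toolR(0,1))
E
```

```text
t 7.525 n 1 tcp chest [ 6.480e+01 -1.000e-01  2.903e+02] F [-0.1  0.3 -1.1] open 0.009
[0.009, 0.021, 0.025, -0.001, -0.002, -0.004]
t 7.575 n 1 tcp chest [ 6.480e+01 -1.000e-01  2.903e+02] F [-0.4  0.2 -0.4] open 0.009
[0.007, 0.019, 0.026, -0.001, -0.002, -0.004]
```

View pics/w12.png

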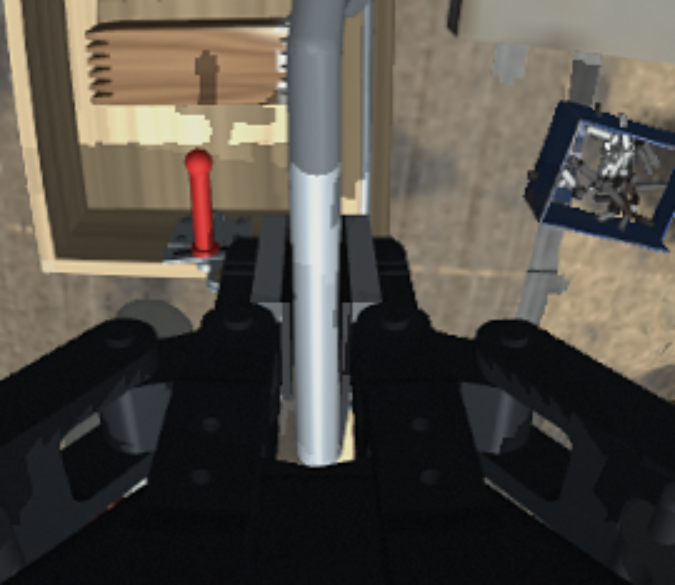

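```bash
cat > low.py <<'E'
import sys
from h import *
from scipy.optimize import minimize_scalar
dth=float(sys.argv[1]); n=int(sys.argv[2]) if len(sys.argv)>2 else 5
off=np.array([-.0002,0,-.0034])
o=ctrl.get_obs(); R=Ro.from_rotvec(o["tool_rot"]); c=chest(o["tool_pos"])
t=minimize_scalar(lambda th:np.sum((lidpt(.214,.006,0,th)+off-c)[[0,2]]**2),bounds=(-.05,1.5),method="bounded").x
e=(c-lidpt(.214,.006,0,t)-off)*1000
print("t",o["t"],"theta",round(t,3),"tcp",(c*1000).round(1),"arc err",e.round(1),"F",o["contact_force"].round(1),"M",o["wrist_torque"].round(1),"open",round(o["opening"],4))
w=(R.inv()*Ro.from_matrix(toolR(0,1))).as_rotvec(); print("rot err",w.round(3), "q",o["q"].round(2))
for i in range(n):
    a=t-dth*i; b=max(a-dth,0); d=lidpt(.214,.006,0,b)-lidpt(.214,.006,0,a)
    print(np.round(R.inv().apply(dirW(d))*100,2).tolist(), round(b,2))
E
python3 low.py .06
```

```text
t 7.575 theta 1.426 tcp [ 6.480e+01 -1.000e-01  2.903e+02] arc err [-0.  -0.1  0. ] F [-0.4  0.2 -0.4] M [-0.1  0.1  0. ] open 0.009
rot err [-0.001 -0.002 -0.004] q [-0.08 -0.01  1.6   0.    1.56 -0.18]
[-0.01, -1.27, 0.19] 1.37
[-0.01, -1.26, 0.27] 1.31
[-0.01, -1.24, 0.34] 1.25
[-0.01, -1.22, 0.41] 1.19
[-0.01, -1.19, 0.49] 1.13
```

Call:
send_rows(series=[{"tx":0,"ty":-0.8,"tz":0.1,"wx":0,"wy":0,"wz":0,"jaw":1},{"tx":0,"ty":-1.2,"tz":0.25,"wx":0,"wy":0,"wz":0,"jaw":1}])

```text
t: 7.82
tool_pos: [0.5872, 0.0252, 0.2872]
tool_rot: [2.11, 2.326, 0.005]
contact_force: [0.8, -0.5, -1.0]
opening: 0.0089
```

```bash
python3 low.py .06
```

```text
t 7.825 theta 1.334 tcp [ 4.540e+01 -2.000e-01  2.872e+02] arc err [-0.  -0.2  0.2] F [ 0.8 -0.5 -1. ] M [-0.  -0.5  0.1] open 0.0089
rot err [ 0.003 -0.001 -0.004] q [-0.08 -0.06  1.65  0.    1.55 -0.18]
[-0.0, -1.25, 0.3] 1.27
[-0.01, -1.23, 0.37] 1.21
[-0.01, -1.2, 0.45] 1.15
[-0.0, -1.17, 0.52] 1.09
[-0.0, -1.14, 0.59] 1.03
```

Lid follows in hand on the arc.

Call:
send_rows(series=[{"tx":0,"ty":-1.25,"tz":0.3,"wx":0,"wy":0,"wz":0,"jaw":1},{"tx":0,"ty":-1.2,"tz":0.4,"wx":0,"wy":0,"wz":0,"jaw":1},{"tx":0,"ty":-1.2,"tz":0.45,"wx":0,"wy":0,"wz":0,"jaw":1}])

```text
t: 8.2
tool_pos: [0.5482, 0.0211, 0.2757]
tool_rot: [2.109, 2.324, 0.006]
contact_force: [-0.8, -0.4, 2.2]
opening: 0.0089
```

```bash
python3 low.py .06; python3 - <<'E'
from h import *
import cv2
im=ctrl.get_image("scene")[60:300,140:360,::-1]; cv2.imwrite("pics/s13.png",cv2.resize(im,None,fx=2.5,fy=2.5,interpolation=cv2.INTER_CUBIC))
E
```

```text
t 8.2 theta 1.144 tcp [  6.2  -0.3 275.7] arc err [-0.4 -0.3  0.9] F [-0.8 -0.4  2.2] M [-0.1 -0.   0.1] open 0.0089
rot err [ 0.005 -0.    -0.004] q [-0.1  -0.15  1.75  0.    1.53 -0.19]
[-0.0, -1.17, 0.53] 1.08
[-0.0, -1.14, 0.6] 1.02
[-0.0, -1.1, 0.67] 0.96
[-0.0, -1.06, 0.73] 0.9
[-0.0, -1.01, 0.79] 0.84
```

View pics/s13.png

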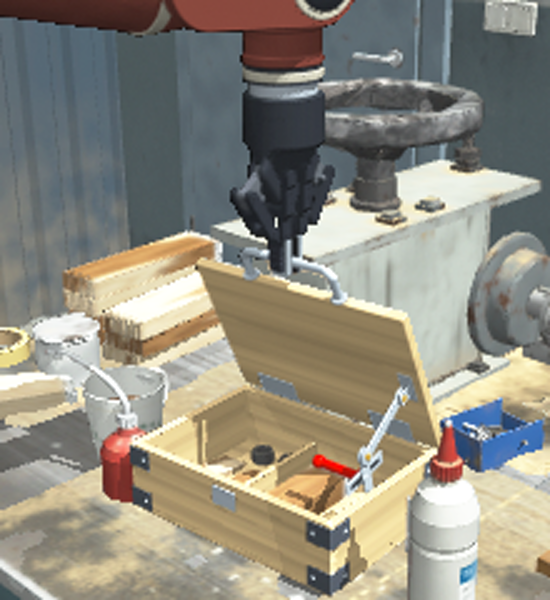

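Call:
send_rows(series=[{"tx":0,"ty":-1.15,"tz":0.55,"wx":0.005,"wy":0,"wz":0,"jaw":1},{"tx":0,"ty":-1.15,"tz":0.6,"wx":0,"wy":0,"wz":0,"jaw":1},{"tx":0,"ty":-1.1,"tz":0.7,"wx":0,"wy":0,"wz":0,"jaw":1},{"tx":0,"ty":-1.05,"tz":0.75,"wx":0,"wy":0,"wz":0,"jaw":1}], squeeze=30)

```text
t: 8.75
tool_pos: [0.4993, 0.016, 0.2475]
tool_rot: [-2.11, -2.325, 0.006]
contact_force: [-0.3, -2.3, -0.8]
opening: 0.0088
```

```bash
python3 low.py .06
```

```text
t 8.75 theta 0.879 tcp [-43.   -0.5 247.5] arc err [-1.  -0.5  1.2] F [-0.3 -2.3 -0.8] M [-0.2 -0.2  0.1] open 0.0088
rot err [-0.004  0.001 -0.004] q [-0.12 -0.25  1.89 -0.    1.51 -0.21]
[-0.0, -0.98, 0.82] 0.82
[-0.0, -0.93, 0.88] 0.76
[-0.0, -0.88, 0.94] 0.7
[-0.0, -0.82, 0.99] 0.64
[-0.0, -0.76, 1.04] 0.58
```

Call:
send_rows(series=[{"tx":0,"ty":-0.95,"tz":0.85,"wx":0,"wy":0,"wz":0,"jaw":1},{"tx":0,"ty":-0.9,"tz":0.9,"wx":0,"wy":0,"wz":0,"jaw":1},{"tx":0,"ty":-0.85,"tz":0.95,"wx":0,"wy":0,"wz":0,"jaw":1},{"tx":0,"ty":-0.8,"tz":1.0,"wx":0,"wy":0,"wz":0,"jaw":1}])

```text
t: 9.25
tool_pos: [0.4612, 0.012, 0.2075]
tool_rot: [-2.11, -2.325, 0.008]
contact_force: [2.1, -0.8, -1.2]
opening: 0.0086
```

```bash
python3 low.py .06; python3 - <<'E'
from h import *
import cv2
im=ctrl.get_image("scene")[60:300,140:360,::-1]; cv2.imwrite("pics/s14.png",cv2.resize(im,None,fx=2.5,fy=2.5,interpolation=cv2.INTER_CUBIC))
E
```

```text
t 9.25 theta 0.621 tcp [-81.3  -0.6 207.5] arc err [-0.6 -0.6  0.4] F [ 2.1 -0.8 -1.2] M [-0.3 -0.5  0. ] open 0.0086
rot err [-0.005  0.002 -0.004] q [-0.13 -0.33  2.02 -0.    1.46 -0.23]
[-0.0, -0.74, 1.05] 0.56
[-0.0, -0.68, 1.09] 0.5
[-0.0, -0.61, 1.13] 0.44
[-0.0, -0.54, 1.17] 0.38
[-0.0, -0.47, 1.2] 0.32
```

View pics/s14.png

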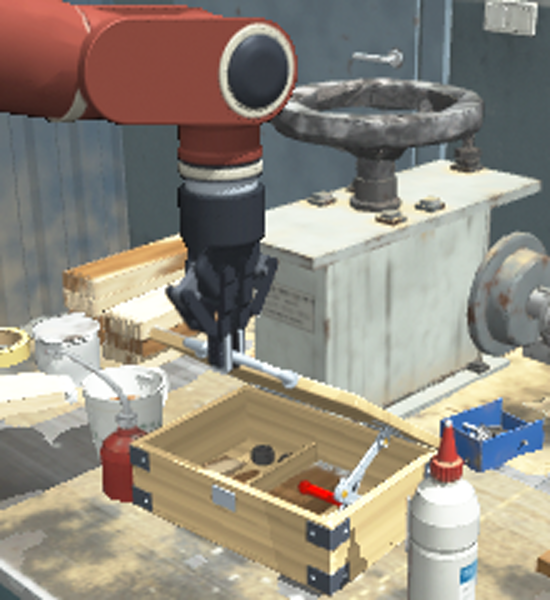

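Call:
send_rows(series=[{"tx":0,"ty":-0.75,"tz":1.05,"wx":0,"wy":0,"wz":0,"jaw":1},{"tx":0,"ty":-0.7,"tz":1.1,"wx":0,"wy":0,"wz":0,"jaw":1},{"tx":0,"ty":-0.6,"tz":1.15,"wx":0,"wy":0,"wz":0,"jaw":1},{"tx":0,"ty":-0.5,"tz":1.15,"wx":0,"wy":0,"wz":0,"jaw":1}])

```text
t: 9.8
tool_pos: [0.4332, 0.0091, 0.1585]
tool_rot: [-2.11, -2.324, 0.009]
contact_force: [-0.9, -1.8, -2.2]
opening: 0.0088
```

```bash
python3 low.py .06
```

```text
t 9.8 theta 0.358 tcp [-109.4   -0.6  158.5] arc err [-0.9 -0.6  0.3] F [-0.9 -1.8 -2.2] M [-0.4 -0.3  0.1] open 0.0088
rot err [-0.006  0.002 -0.004] q [-0.15 -0.37  2.13 -0.    1.39 -0.25]
[0.0, -0.44, 1.21] 0.3
[0.0, -0.37, 1.23] 0.24
[0.0, -0.29, 1.25] 0.18
[0.0, -0.22, 1.27] 0.12
[0.0, -0.14, 1.28] 0.06
```

Call:
send_rows(series=[{"tx":0,"ty":-0.45,"tz":1.2,"wx":0,"wy":0,"wz":0,"jaw":1},{"tx":0,"ty":-0.35,"tz":1.2,"wx":0,"wy":0,"wz":0,"jaw":1},{"tx":0,"ty":-0.3,"tz":1.2,"wx":0,"wy":0,"wz":0,"jaw":1}])

```text
t: 10.18
tool_pos: [0.422, 0.0079, 0.1202]
tool_rot: [-2.111, -2.326, 0.006]
contact_force: [5.0, -1.8, -3.7]
opening: 0.0087
```

```bash
python3 low.py .04; python3 - <<'E'
from h import *
import cv2
im=ctrl.get_image("scene")[60:300,140:360,::-1]; cv2.imwrite("pics/s15.png",cv2.resize(im,None,fx=2.5,fy=2.5,interpolation=cv2.INTER_CUBIC))
E
```

```text
t 10.175 theta 0.172 tcp [-120.7   -0.7  120.2] arc err [-0.6 -0.7  0.1] F [ 5.  -1.8 -3.7] M [-0.2 -1.   0.1] open 0.0087
rot err [-0.003  0.002 -0.004] q [-0.16 -0.36  2.19 -0.    1.31 -0.25]
[0.0, -0.15, 0.84] 0.13
[0.0, -0.12, 0.85] 0.09
[0.0, -0.08, 0.85] 0.05
[0.0, -0.05, 0.85] 0.01
[0.0, -0.01, 0.25] 0
```

View pics/s15.png

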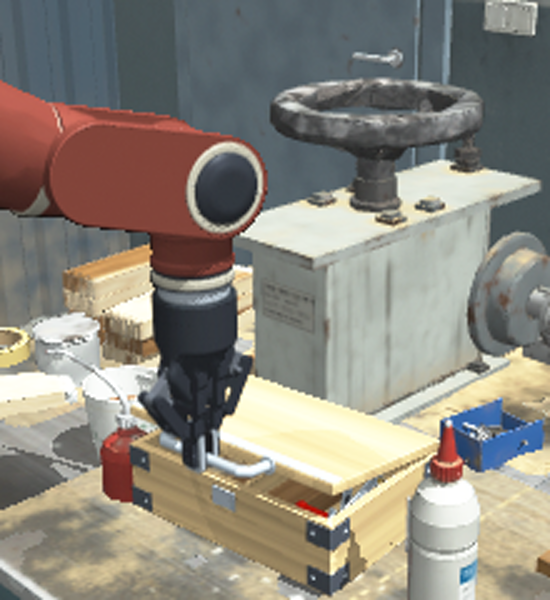

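Call:
send_rows(series=[{"tx":0,"ty":-0.15,"tz":0.85,"wx":0,"wy":0,"wz":0,"jaw":1},{"tx":0,"ty":-0.1,"tz":0.85,"wx":0,"wy":0,"wz":0,"jaw":1},{"tx":0,"ty":-0.05,"tz":0.8,"wx":0,"wy":0,"wz":0,"jaw":1}])

```text
t: 10.6
tool_pos: [0.4188, 0.0076, 0.0921]
tool_rot: [2.112, 2.326, -0.005]
contact_force: [2.8, -2.3, -0.6]
opening: 0.0087
```

```bash
python3 low.py .02
```

```text
t 10.6 theta 0.04 tcp [-123.9   -0.7   92.1] arc err [-0.2 -0.7  0. ] F [ 2.8 -2.3 -0.6] M [-0.3 -0.3  0.1] open 0.0087
rot err [-0.002  0.002 -0.005] q [-0.16 -0.33  2.21 -0.    1.25 -0.25]
[0.0, -0.02, 0.43] 0.02
[0.0, -0.01, 0.42] 0
[-0.0, 0.0, -0.01] 0
[-0.0, 0.01, -0.44] 0
[-0.0, 0.0, -0.87] 0
```

Call:
send_rows(series=[{"tx":0,"ty":0,"tz":0.5,"wx":0,"wy":0,"wz":0,"jaw":1},{"tx":0,"ty":0,"tz":0.5,"wx":0,"wy":0,"wz":0,"jaw":1}])

```text
t: 10.85
tool_pos: [0.4188, 0.0075, 0.087]
tool_rot: [-2.108, -2.323, 0.011]
contact_force: [-23.7, 1.8, 48.9]
opening: 0.0083
```

```bash
python3 low.py .02 1
```

```text
t 10.85 theta 0.016 tcp [-123.9   -0.8   87. ] arc err [ 0.1 -0.8 -0. ] F [-23.7   1.8  48.9] M [0.3 3.9 0. ] open 0.0083
rot err [-0.008  0.001 -0.004] q [-0.16 -0.31  2.21 -0.    1.25 -0.25]
[0.0, -0.01, 0.34] 0
```

Call:
send_rows(series=[{"tx":0,"ty":0,"tz":0.3,"wx":0,"wy":0,"wz":0,"jaw":1},{"tx":0,"ty":0,"tz":0.3,"wx":0,"wy":0,"wz":0,"jaw":1}])

```text
t: 11.1
tool_pos: [0.4186, 0.0075, 0.0873]
tool_rot: [-2.103, -2.32, 0.018]
contact_force: [-8.9, 0.2, 18.2]
opening: 0.0086
```

```bash
python3 low.py .02 1
```

```text
t 11.1 theta 0.017 tcp [-124.1   -0.7   87.3] arc err [-0.  -0.7  0. ] F [-8.9  0.2 18.2] M [-0.1  1.5  0. ] open 0.0086
rot err [-0.015  0.    -0.003] q [-0.16 -0.31  2.21 -0.    1.25 -0.25]
[0.0, -0.01, 0.37] 0
```

```bash
python3 - <<'E'
from h import *
import cv2
im=ctrl.get_image("scene")[200:310,180:330,::-1]; cv2.imwrite("pics/s16.png",cv2.resize(im,None,fx=5,fy=5,interpolation=cv2.INTER_CUBIC))
for th in (0,.02,.04): print(th,((proj("scene",W(P,[lidpt(.18,0,-.13,th),lidpt(.18,.012,-.13,th),lidpt(.18,0,.13,th),lidpt(.214,.006,-.047,th)]))-[180,200])*5).round(0).tolist())
print(((proj("scene",W(P,[[-.09,-.13,.08],[-.09,.13,.08]]))-[180,200])*5).round())
E
python3 low.py .02 1
```

```text
0 [[460.0, 349.0], [461.0, 326.0], [58.0, 179.0], [271.0, 308.0]]
0.02 [[461.0, 342.0], [461.0, 319.0], [58.0, 172.0], [271.0, 300.0]]
0.04 [[461.0, 335.0], [461.0, 311.0], [58.0, 166.0], [271.0, 291.0]]
[[460. 351.]
 [ 58. 180.]]
t 11.15 theta 0.017 tcp [-124.1   -0.7   87.3] arc err [ 0.  -0.7 -0. ] F [-9.9 -0.2 19.2] M [-0.1  1.6  0. ] open 0.0088
rot err [-0.015  0.    -0.003] q [-0.16 -0.31  2.21 -0.    1.26 -0.25]
[0.0, -0.01, 0.37] 0
```

View pics/s16.png

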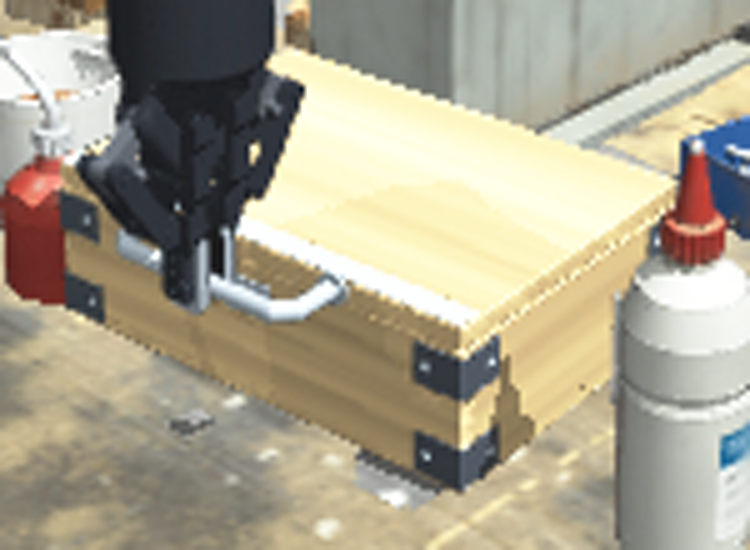

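Call:
send_rows(series=[{"tx":0,"ty":0,"tz":0,"wx":0,"wy":0,"wz":0,"jaw":0.75},{"tx":0,"ty":0,"tz":0,"wx":0,"wy":0,"wz":0,"jaw":0.75}])

```text
t: 11.4
tool_pos: [0.4184, 0.0081, 0.0879]
tool_rot: [-2.102, -2.318, 0.018]
contact_force: [-0.4, 0.3, 0.4]
opening: 0.0211
```

```bash
python3 low.py .02 1; python3 - <<'E'
from h import *
import cv2
im=ctrl.get_image("wrist")[150:384,130:400,::-1]; cv2.imwrite("pics/w17.png",cv2.resize(im,None,fx=2.5,fy=2.5))
E
```

```text
t 11.4 theta 0.02 tcp [-1.243e+02 -1.000e-01  8.790e+01] arc err [-0.2 -0.1  0. ] F [-0.4  0.3  0.4] M [0. 0. 0.] open 0.0211
rot err [-0.017 -0.001 -0.003] q [-0.16 -0.31  2.21 -0.    1.26 -0.25]
[-0.0, -0.01, 0.43] 0
```

View pics/w17.png

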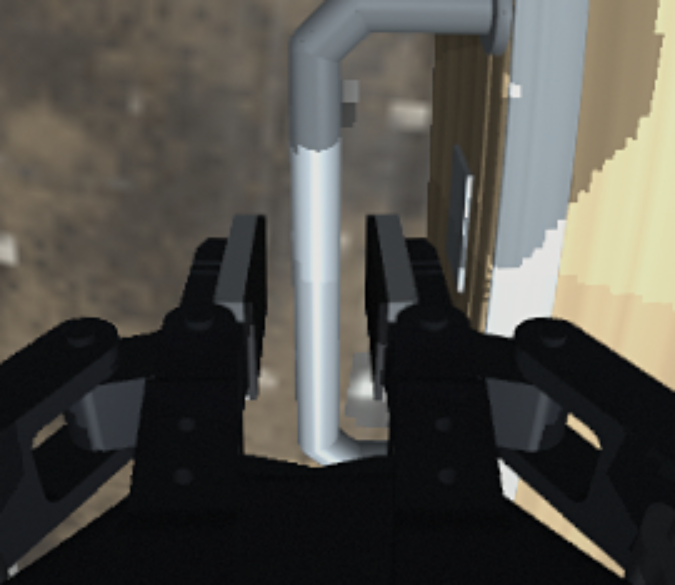

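Call:
send_rows(series=[{"tx":0,"ty":0,"tz":-1.2,"wx":-0.01,"wy":0,"wz":0,"jaw":0.72},{"tx":0,"ty":0,"tz":-1.2,"wx":0,"wy":0,"wz":0,"jaw":0.72}])

```text
t: 11.7
tool_pos: [0.4172, 0.0085, 0.1113]
tool_rot: [-2.104, -2.321, 0.009]
contact_force: [0.5, 0.0, 0.5]
opening: 0.0241
```

```bash
python3 low.py .02 1
```

```text
t 11.7 theta 0.127 tcp [-125.4    0.3  111.3] arc err [-3.7  0.3  0.6] F [0.5 0.  0.5] M [ 0. -0.  0.] open 0.0241
rot err [-0.01  -0.003 -0.003] q [-0.16 -0.35  2.2   0.    1.31 -0.26]
[-0.0, -0.06, 0.42] 0.11
```

Call:
send_rows(series=[{"tx":0,"ty":0,"tz":-1.5,"wx":0,"wy":0,"wz":0,"jaw":0.72},{"tx":0,"ty":0,"tz":-3,"wx":0,"wy":0,"wz":0,"jaw":0.72},{"tx":0,"ty":0,"tz":-4,"wx":0,"wy":0,"wz":0,"jaw":0.72},{"tx":0,"ty":0,"tz":-2,"wx":0,"wy":0,"wz":0,"jaw":0.72},{"tx":0,"ty":0,"tz":0,"wx":0,"wy":0,"wz":0,"jaw":0.72}])

```text
t: 12.32
tool_pos: [0.4192, 0.0082, 0.2257]
tool_rot: [-2.108, -2.325, 0.003]
contact_force: [0.0, -0.7, -0.0]
opening: 0.0241
```

```bash
python3 low.py .02 1; python3 - <<'E'
from h import *
import cv2
im=ctrl.get_image("scene")[200:310,180:330,::-1]; cv2.imwrite("pics/s18.png",cv2.resize(im,None,fx=5,fy=5,interpolation=cv2.INTER_CUBIC))
ci=ctrl.camera_info("wrist")
im=ctrl.get_image("wrist")[:,:,::-1]; cv2.imwrite("pics/w18.png",im)
for th in (0,.02,.04): print(th,projw(ci,W(P,[lidpt(.214,.006,0,th),lidpt(.18,.012,.13,th)])).round(1).tolist())
E
```

```text
t 12.325 theta 0.579 tcp [-1.235e+02 -2.000e-01  2.257e+02] arc err [-37.4  -0.2  26. ] F [ 0.  -0.7 -0. ] M [ 0.   0.1 -0. ] open 0.0241
rot err [-0.004 -0.001 -0.003] q [-0.16 -0.46  2.08  0.    1.53 -0.26]
[-0.0, -0.24, 0.35] 0.56
0 [[255.6, 184.6], [294.2, 44.0]]
0.02 [[255.7, 185.9], [295.0, 43.2]]
0.04 [[256.0, 187.2], [295.9, 42.5]]
```

View pics/s18.png

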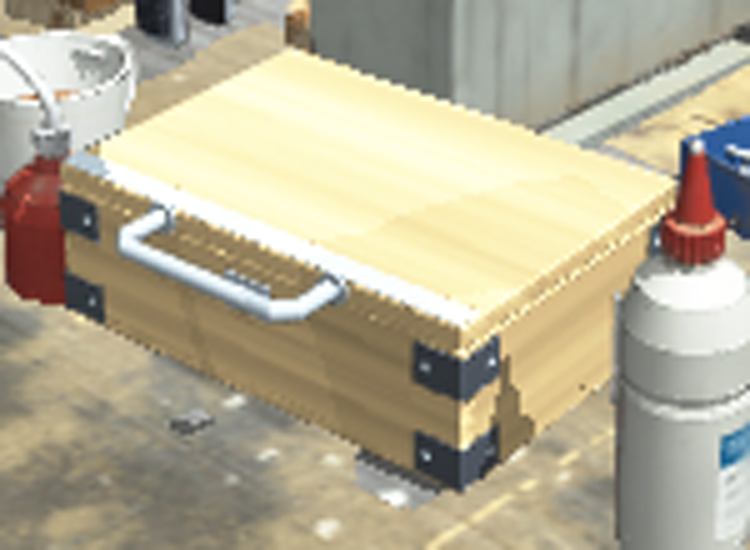

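View pics/w18.png

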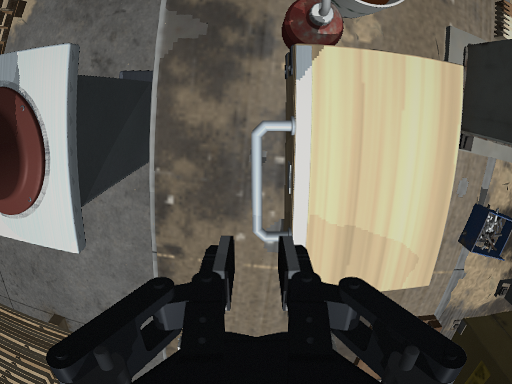

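```bash
python3 -c "
from station import ctrl
print(ctrl.finish_job())"
```

```text
the job is handed in; nothing more can be done
None
```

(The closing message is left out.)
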